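# Scrape stuck rubber pads from a tipped sorting tray into a cup

### The job

Tip the small metal sorting tray on the stand fully down to its stop so that its open lip hangs over the blue cup, then take the scraper, press its edge lightly on the tray floor and sweep all three stuck rubber pads over the lip into the cup without touching the pads with the gripper. Leave the tray tipped and the cup upright where it stands, put the scraper down, lying on the bench away from the stand or back in its holder, and leave the tape roll, lens case and camera module alone.

Things in the scene. Friction and masses are not known exactly. Their poses are not given: they have to be found in the camera images.
- stand: grey fixed stand that carries the tilting tray. Origin on the bench straight below the tilt axis; x points from the tray's lip to its back, y along the tilt axis, z up. Foot plate x -40..65, y -95..95, 8 mm high; two cheeks x -16..16, y +-(38..44), black knobs out to y +-54, up to z 132
- bar (a point): middle of the lower front edge of the white light bar fixed over the upper part of the tray (stand's x 14..60, y -95..95, z 252..278 mm; thin posts at x 52, y +-84); axes as the stand. An upright gripper cannot come down there: lean the scraper, handle to the lip side, 25 to 45 degrees from vertical
- tray (a joint): tilt of the tray in rad: 0 level as at the start, grows as the lip goes down, rigid stop at 0.55 (31.5 degrees). Dry friction of about 1 N m holds it where it is left: 11 to 14 N down on a lip ear tips it; over about 15 N on the floor near the back wall would tip it back
- tray_axis (a point): on the tilt axis, middle of the floor's surface, 120 mm over the bench; axes turn with the tray: x up the floor to the back wall, y across, z out of the floor. Aluminium channel 56 mm wide inside, side walls 10 mm high; floor from the open lip at x -100 to the back wall (8 mm high) at x +65, 4 mm thick. Pads start at x -15..+30 mm
- tray_lip (a point): middle of the open lip, on the floor surface (100 mm from the tilt axis), axes as tray_axis; when tipped it is 68 mm over the bench
- ear_left (a point): middle of the top of the blue ear (24 along x, 26 along y, 4 mm thick) at the lip's left (+y) corner outside the channel, a place to push the lip down; axes as tray_axis; level with the floor, 86 mm from the tilt axis
- ear_right (a point): the same on the right (-y) side
- cup: open round blue cup on the bench under the lip, about 100 mm across the rim, 40 mm high, wall 3 mm, loose, 120 g; origin at the middle of its underside
- scraper: scraper: white blade 46 (y) x 3 (x) x 46 mm high, metal clamp 14 x 34 mm to z 58, red handle 24 (x) x 18 (y) mm from z 55 to 121; 70 g. Origin at the middle of the blade's edge, z up the handle. It starts upright in the holder's slot (1.5 mm play), edge 5 mm over the bench. The blade slides easily on the tray floor
- scraper_grip (a point): middle of the handle, 88 mm up from the edge; axes as the scraper; grip it across the 18 mm (y) width
- holder: fixed black holder, 40 (x) x 66 (y) x 27 mm high, with a slot 6 mm wide along y that is 22 mm deep and open at the top; origin at the middle of its underside
- pad_1: round black rubber pad, 14 mm diameter, 6 mm high, origin in the middle of its underside; at the start it clings flat to the level tray floor (it will not slide off by itself when the tray is tipped, but a sideways push of well under 1 N moves it)
- pad_2: round black rubber pad, 14 mm diameter, 6 mm high, origin in the middle of its underside; clings like pad_1
- pad_3: round black rubber pad, 14 mm diameter, 6 mm high, origin in the middle of its underside; clings like pad_1
- tape: roll of amber tape lying flat, 60 mm diameter, 18 mm high; bystander, origin in the middle of its underside
- case: small grey lens case, 53 x 65 x 25 mm; bystander, origin in the middle of its underside
- module: black camera module standing upright, 24 x 56 x 53 mm; bystander, origin in the middle of its underside
Mind the look-alikes: they are no part of the job. Leave any green or yellow look-alike of the holder alone.

How it is judged:
By the outcome, as a careful person would: the job done as asked, in the order asked, and still so for the second after the job is handed in, with the robot touching nothing.
It also fails if it takes over 72 s, if anything falls off the work surface, if the arm or the gripper's body presses on something with over 40 N, if the wrist force passes 120 N, or if a joint passes its speed limit or range.

### The arm

A 7-joint arm with a two-finger parallel gripper is mounted at the origin on a cart in front of the work surface, level with it; the furniture and walls round the work are solid. World frame = base frame: x ahead of the robot, y to its left, z up, the work surface at z = 0. Lengths are in m, angles in rad, forces in N, time in s.
With the tool pointing down it reaches from about 0.4 to 0.85 m from the base axis. Payload 4.5 kg.
Tool frame: the origin (TCP) lies at the very end of the fingers, on their centre line; the grasp point (between the pads) lies 19 mm behind it; x points along the fingers, z is the direction in which the jaws open and shut, and the axes are right-handed (so a half turn about x gives the same grasp; the last joint's range is limited). The gripper opens to 88 mm and grips with 3 to 60 N. Pads are 18 mm wide; open, the fingers measure 123 mm over their backs; the gripper's body (75 mm by 187 mm) begins 45 mm behind the grasp point.
Start: joints at [1.244, 0.689, -0.195, 1.565, 0.157, 0.902, -0.215], TCP at [0.221, -0.585, 0.239] pointing down, gripper open.
Joint ranges: [-3.01, 3.01], [-0.46, 2.08], [-1.47, 1.51], [0.13, 2.56], [-1, 4.14], [0.04, 2.09], [-2.66, 2.66]. Speed limits (rad/s): [2.57, 2.57, 3.14, 3.14, 3.14, 3.14, 3.14].

### API

Orientations are given as [roll, pitch, yaw] about the fixed x, y, z axes, in that order (R = Rz(yaw) Ry(pitch) Rx(roll)).
In Python, from rig import ctrl, eyes, sign_off gives the robot as it stands.
- The arm moves only by the tool step_arm, never from a script. Its argument "steps" is a list that holds one entry, the list of rows, each a list of 7 numbers: the turn, a rotation vector about the tool's x, y, z in degrees, then the shift along the tool's x, y, z in cm, then the opening, from 0 (shut) to 1 (fully open). A call has 1 to 12 rows; each row shifts and turns the pose as measured when the row begins, along the tool's axes as they then stand; what a row does not reach is not made up. A row lasts 1/10 s, in which the tool goes at most 50 mm and 8.59 degrees, less where a joint would pass 70% of its speed; a pose out of reach is approached as far as the arm can. A call is refused whole if a number of a shift passes 5 or a number of a turn 8.59, either way. A call with a gripper value outside its range is refused whole. The fingers move at their own pace and stop on an object; the grip force is fixed at half the most. Time passes only in rows, so rows that do not move let the fingers close. It gives the time, the measured TCP pose, the force and the opening at its end, in the units of the state.
- ctrl.observe(): the state, without advancing time (a new reading comes with each control period).
- eyes.capture(name): name is "scene" or "top" or "wrist"; returns a dict with "img" (384x512x3 uint8, red, green, blue), "fx", "fy", "cx", "cy" (pixels), "eye" and "attitude" of the camera in the world. Camera axes: x right, y down, z forward; pixel columns grow to the right and rows downward; lengths in m; the calibration is good to about 2 mm. The wrist camera is an equidistant fisheye: a pixel r from the principal point sees the ray r / f radians off the axis. A picture is of the moment at which its call begins. There is no depth.
- sign_off(): hands the job in, once; it reports no verdict.
The state is a dict: "t": time; "joints": joint angles; "dq": joint speeds; "joint_torque": joint torques, N m; "position": TCP position; "tcp_rot": TCP orientation; "ft_force": force on the tool from outside, world axes, zero at the start; "wrist_torque": the same for the moment, N m; "grip_width": finger opening in m.
Only numpy, scipy, OpenCV 4.12 (cv2) and the standard library are available. Lean on these libraries where they do the work, as an engineer would, in place of code of your own. Each camera call takes 0.05 s, during which the arm holds its last target.

## Working session

There is one attempt and no reset: what is moved stays moved. The work goes in short steps, Python scripts to look and compute and a tool call to move; the robot and the scene stay as the last step left them, time stands still between calls to the robot, and variables do not carry over. Pictures are saved under pics/ and viewed, and the job is handed in when it is done.

Besides the shell and the picture viewer there is one more tool, called after "Emit:" by a JSON object that holds its "name" and its "arguments". step_arm: Moves the arm, as the interface text tells. Its arguments: {"type":"object","properties":{"steps":{"type":"array","items":{"type":"array","items":{"type":"array","items":{"type":"number"}}}}},"required":["steps"]}

```bash
ls; mkdir -p pics; python3 - <<'E'
from rig import ctrl, eyes
import cv2
s=ctrl.observe()
print({k:(v if not hasattr(v,'__len__') else [round(float(x),3) for x in v]) for k,v in s.items()})
for n in ["scene","top","wrist"]:
    d=eyes.capture(n); cv2.imwrite(f"pics/{n}0.png",cv2.cvtColor(d["img"],cv2.COLOR_RGB2BGR))
    print(n,{k:v for k,v in d.items() if k!="img"})
E
```

```text
pics
{'t': 0.0, 'joints': [1.244, 0.69, -0.195, 1.566, 0.157, 0.903, -0.215], 'dq': [-0.0, -0.001, -0.0, 0.001, 0.0, -0.0, 0.001], 'joint_torque': [0.001, -52.756, -1.267, -15.343, -0.053, 0.007, 0.0], 'position': [0.22, -0.584, 0.238], 'tcp_rot': [-3.076, 1.569, 1.997], 'ft_force': [0.298, 0.152, 1.074], 'wrist_torque': [0.038, 0.035, 0.012], 'grip_width': 0.08818494762578301}
scene {'fx': 408.5663359496671, 'fy': 408.5663359496671, 'cx': 255.14536149843173, 'cy': 188.78735894170018, 'eye': array([-0.02662137,  0.71718075,  0.93383858]), 'attitude': array([-2.33447483, -0.02155249, -2.42301355])}
top {'fx': 427.4761996998735, 'fy': 427.4761996998735, 'cx': 250.42518655221915, 'cy': 192.78204651783827, 'eye': array([0.36860642, 0.09847001, 1.35215458]), 'attitude': array([-3.02609816e+00, -2.58489134e-03, -1.58524802e+00])}
wrist {'fx': 297.3186396354542, 'fy': 297.3186396354542, 'cx': 254.24596228282584, 'cy': 191.99404968010887, 'eye': array([ 0.28103817, -0.56225636,  0.38353656]), 'attitude': array([ 2.88259179e+00,  2.28373700e-03, -1.21061152e+00])}
```

View pics/scene0.png

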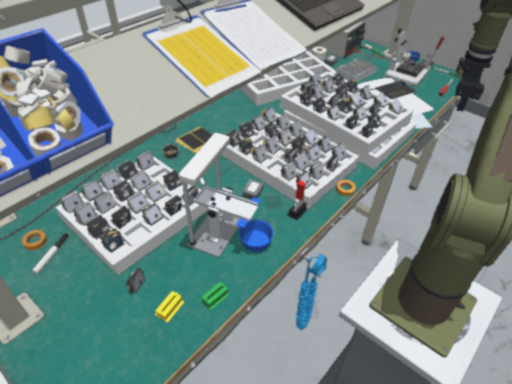

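View pics/top0.png

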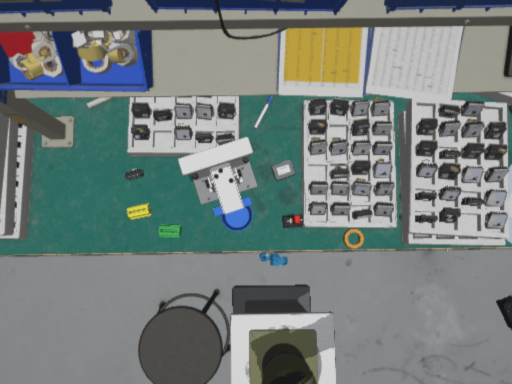

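View pics/wrist0.png

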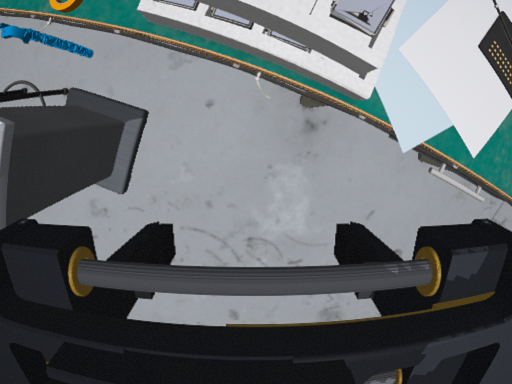

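Top shows the stand at about (225,180), the cup at (237,213) and the holder with scraper at (293,220). I'll enlarge these.

```bash
cat > h.py <<'E'
import numpy as np, cv2
from scipy.spatial.transform import Rotation as R
from rig import ctrl, eyes
def rot(rpy): return R.from_euler('xyz',rpy)
def cap(name,save=None):
    d=eyes.capture(name)
    if save: cv2.imwrite(f"pics/{save}.png",cv2.cvtColor(d["img"],cv2.COLOR_RGB2BGR))
    return d
def ray(d,u,v,fish=False):
    x=(u-d['cx'])/d['fx'];y=(v-d['cy'])/d['fy']
    if fish:
        r=np.hypot(x,y); c=np.array([x/r*np.sin(r),y/r*np.sin(r),np.cos(r)]) if r>0 else np.array([0,0,1.])
    else: c=np.array([x,y,1.])
    c/=np.linalg.norm(c)
    return np.array(d['eye']),rot(d['attitude']).apply(c)
def onz(d,u,v,z,fish=False):
    o,r=ray(d,u,v,fish); return o+r*(z-o[2])/r[2]
def proj(d,p,fish=False):
    c=rot(d['attitude']).inv().apply(np.array(p)-d['eye'])
    if fish:
        a=np.arctan2(np.hypot(c[0],c[1]),c[2]);n=np.hypot(c[0],c[1]); x,y=c[:2]/n*a
    else: x,y=c[:2]/c[2]
    return np.array([d['cx']+d['fx']*x,d['cy']+d['fy']*y])
def tri(*rs):
    A=np.zeros((3,3));b=np.zeros(3)
    for o,r in rs:
        P=np.eye(3)-np.outer(r,r);A+=P;b+=P@o
    p=np.linalg.solve(A,b); return p,[np.linalg.norm((np.eye(3)-np.outer(r,r))@(p-o))*1e3 for o,r in rs]
def crop(d,x0,y0,w,h,k,save):
    im=cv2.cvtColor(d["img"],cv2.COLOR_RGB2BGR)[y0:y0+h,x0:x0+w]
    im=cv2.resize(im,None,fx=k,fy=k,interpolation=cv2.INTER_CUBIC)
    for i in range(0,w,20):
        cv2.putText(im,str(x0+i),(i*k,10),0,.35,(0,0,255)); im[:6,i*k]=255
    for i in range(0,h,20):
        cv2.putText(im,str(y0+i),(0,i*k+10),0,.35,(0,0,255)); im[i*k,:6]=255
    cv2.imwrite(f"pics/{save}.png",im)
def st():
    s=ctrl.observe(); r=rot(s['tcp_rot']).as_matrix()
    print('t',round(s['t'],2),'p',np.round(s['position'],4),'x',np.round(r[:,0],3),'z',np.round(r[:,2],3),'F',np.round(s['ft_force'],1),'g',round(s['grip_width'],4),'q',np.round(s['joints'],3))
    return s
E
python3 - <<'E'
from h import *
d=cap('top');crop(d,170,130,150,110,5,'topc')
d=cap('scene');crop(d,150,120,170,150,4,'scenec')
st()
E
```

```text
t 0.25 p [ 0.2205 -0.5845  0.2384] x [-0.     0.001 -1.   ] z [ 0.353 -0.936 -0.001] F [-1.  -0.1  0.2] g 0.0881 q [ 1.244  0.689 -0.195  1.566  0.157  0.903 -0.215]
```

View pics/topc.png

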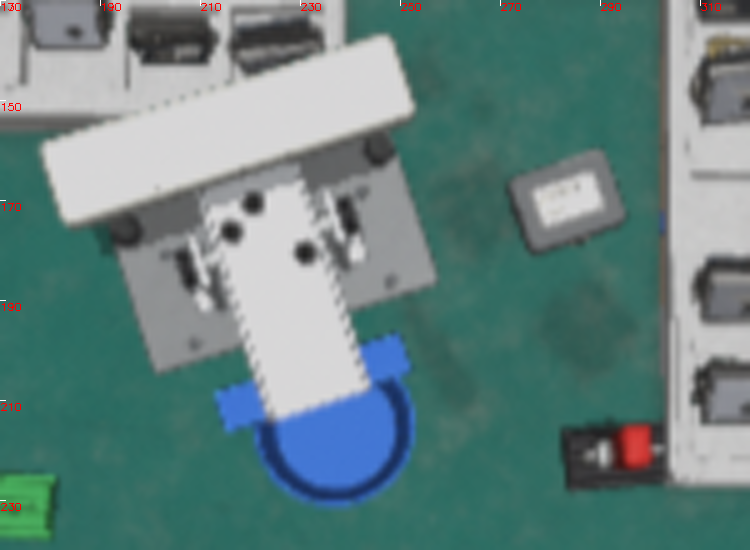

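View pics/scenec.png

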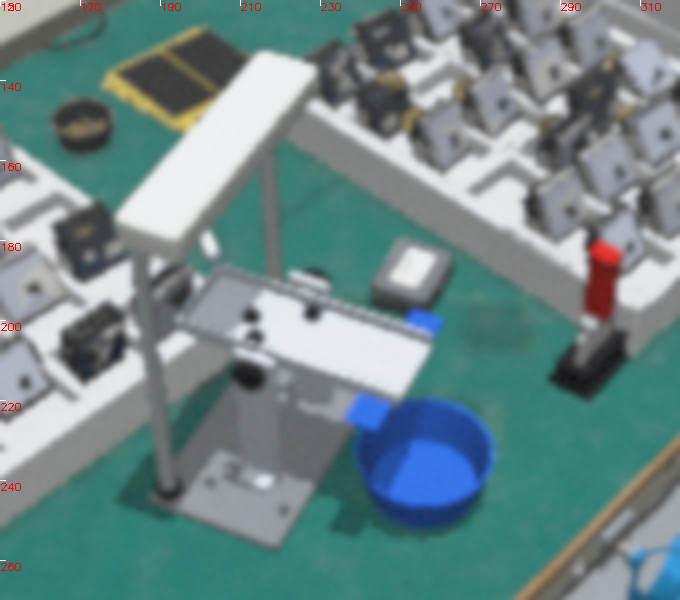

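Top crop: bar corners (178,159.5), (184,175), (253,152), (249,137); foot front corners (201.5,204.5), (257,185.5); lip corners (224.5,213.5), (244,207); pads at (216,176), (220.5,170.5), (231,180.5); scraper handle at (297,219). I'll fit the stand yaw and position.

```bash
cat > fit.py <<'E'
from h import *
from scipy.optimize import least_squares
dt=cap('top');ds=cap('scene')
T={(60,95,278):(178.3,159),(14,95,278):(183.5,174.8),(14,-95,278):(253,152),(60,-95,278):(248.5,136.8),
 (-40,95,8):(201.5,204.3),(-40,-95,8):(257,185.8),(-100,28,120):(224.5,213.5),(-100,-28,120):(244,207)}
S={(14,95,278):(194,179.5),(14,-95,278):(229,137),(-40,95,8):(219.5,256.5),(-100,28,120):(250.5,219.5),(-100,-28,120):(258,206)}
def res(p):
    Q=R.from_euler('z',p[2]); o=[p[0],p[1],0]; r=[]
    for d,D,off in((dt,T,p[3:5]),(ds,S,p[5:7])):
        for k,v in D.items(): r+=list(proj(d,Q.apply(np.array(k)/1e3)+o)+off-v)
    return np.array(r+list(p[3:]*.5))
s=least_squares(res,[.45,.15,.3,0,0,0,0],loss='soft_l1')
print(np.round(s.x,4),np.degrees(s.x[2]));print(np.round(res(s.x).reshape(-1,2)[:13],1).tolist())
for u,v in((216,176),(220.5,170.5),(231,180.5)):
    w=onz(dt,u-s.x[3],v-s.x[4],.126); print('pad',w, R.from_euler('z',-s.x[2]).apply(w-[s.x[0],s.x[1],0]))
print('cup',onz(dt,237,214,.04))
a=ray(dt,297,219);
print('holder top',[onz(dt,u,v,.027) for u,v in((282.5,215.5),(283,228))])
print('scr top',tri(ray(dt,297.5,219),ray(ds,300.8,181)),onz(dt,297.5,219,.126))
E
python3 fit.py
```

```text
[ 0.5559  0.1695  0.3087 -0.2071  0.0208 -0.2105  0.1679] 17.68659324134213
[[-0.8, -0.6], [-0.6, 0.5], [0.8, 0.0], [-0.4, -1.5], [-0.3, 0.4], [1.3, -0.0], [0.9, 0.1], [-0.2, 0.5], [0.7, 0.0], [0.9, -0.9], [-0.1, -0.0], [-1.1, 0.5], [-0.4, 0.2]]
pad [0.56125141 0.19176671 0.126     ] [0.01190517 0.01958155 0.126     ]
pad [0.57722468 0.17861523 0.126     ] [0.02312787 0.00219886 0.126     ]
pad [0.54745699 0.14839482 0.126     ] [-0.01441404 -0.01754938  0.126     ]
cup [0.45573376 0.13506787 0.04      ]
holder top [array([ 0.44992391, -0.00564516,  0.027     ]), array([ 0.41124217, -0.00629803,  0.027     ])]
scr top (array([ 0.43397578, -0.0392016 ,  0.13254635]), [np.float64(1.3351498721314166), np.float64(1.335149872131421)]) [ 0.43319277 -0.04065931  0.126     ]
```

```bash
cat >> h.py <<'E'
SX,SY,SYAW=.556,.1695,np.radians(17.7)
RS=R.from_euler('z',SYAW)
def S2W(p): return RS.apply(np.array(p))+[SX,SY,0]
def toolR(yaw,lean): # tool z = -y of a frame with given yaw; x down, leaned by +lean about tool z
    M=np.array([[0,1,0],[0,0,-1],[-1,0,0]],float)  # columns: x=(0,0,-1), y=(1,0,0), z=(0,-1,0)
    return R.from_euler('z',yaw)*R.from_matrix(M)*R.from_euler('z',lean)
def go(p,Rt):
    s=st(); r=rot(s['tcp_rot'])
    rv=np.degrees((r.inv()*Rt).as_rotvec()); sh=r.inv().apply(np.array(p)-s['position'])*100
    print('turn',np.round(rv,2),'shift cm',np.round(sh,2),'len',round(np.linalg.norm(sh),2))
    return s
E
python3 - <<'E'
from h import *
go([.40,-.06,.30],toolR(SYAW,0))
E
```

```text
t 0.35 p [ 0.2206 -0.5846  0.2385] x [-0.  0. -1.] z [ 0.353 -0.936 -0.   ] F [-1.  -0.2  0.3] g 0.0884 q [ 1.244  0.689 -0.195  1.566  0.157  0.902 -0.215]
turn [ 2.98 -0.02  0.  ] shift cm [ -6.13  35.31 -42.75] len 55.78
```

Emit:
{"name": "step_arm", "arguments": {"steps": [[[0.3, 0, 0, -1.5, 2.0, -2.5, 0.3], [0.3, 0, 0, -1.5, 3.0, -3.6, 0.3], [0.3, 0, 0, -1.5, 3.0, -3.6, 0.3], [0.3, 0, 0, -1, 3.0, -3.6, 0.3], [0.3, 0, 0, -0.5, 3.0, -3.6, 0.3], [0.3, 0, 0, 0, 3.0, -3.6, 0.3], [0.3, 0, 0, 0, 3.0, -3.6, 0.3], [0.3, 0, 0, 0, 3.0, -3.6, 0.3]]]}}

```text
t: 1.15
position: [0.3472, -0.2429, 0.2994]
tcp_rot: [0.159, 1.564, -1.11]
ft_force: [1.3, -0.0, 1.4]
grip_width: 0.0272
```

```bash
python3 - <<'E'
from h import *
go([.40,-.06,.30],toolR(SYAW,0))
E
```

```text
t 1.15 p [ 0.3472 -0.2429  0.2994] x [ 0.003 -0.006 -1.   ] z [ 0.297 -0.955  0.006] F [ 1.3 -0.   1.4] g 0.0272 q [ 0.66   0.341 -0.222  2.053  0.114  0.753 -0.901]
turn [-0.39  0.36 -0.06] shift cm [ -0.15  10.48 -15.89] len 19.03
```

Emit:
{"name": "step_arm", "arguments": {"steps": [[[0, 0, 0, 0, 2.1, -3.2, 0.4], [0, 0, 0, 0, 2.1, -3.2, 0.4], [0, 0, 0, 0, 2.1, -3.2, 0.4], [0, 0, 0, 0, 2.1, -3.2, 0.4], [0, 0, 0, 0, 0, 0, 0.4], [0, 0, 0, 0, 0, 0, 0.4]]]}}

```text
t: 1.75
position: [0.3933, -0.0825, 0.3006]
tcp_rot: [0.808, 1.56, -0.447]
ft_force: [-1.1, 0.3, -0.7]
grip_width: 0.0353
```

```bash
python3 - <<'E'
from h import *
s=go([.40,-.06,.30],toolR(SYAW,0))
d=cap('wrist','w1'); print({k:v for k,v in d.items() if k!='img'})
import pickle; pickle.dump(d,open('w1.pkl','wb'))
E
```

```text
t 1.75 p [ 0.3933 -0.0825  0.3006] x [ 0.01  -0.005 -1.   ] z [ 0.311 -0.95   0.007] F [-1.1  0.3 -0.7] g 0.0353 q [ 0.286  0.309 -0.265  2.107  0.126  0.73  -1.314]
turn [ 0.43  0.42 -0.44] shift cm [ 0.05  1.34 -1.92] len 2.35
{'fx': 297.3186396354542, 'fy': 297.3186396354542, 'cx': 254.24596228282584, 'cy': 191.99404968010887, 'eye': array([ 0.45334365, -0.06228896,  0.44658713]), 'attitude': array([ 2.89038362, -0.006778  , -1.25499037])}
```

View pics/w1.png

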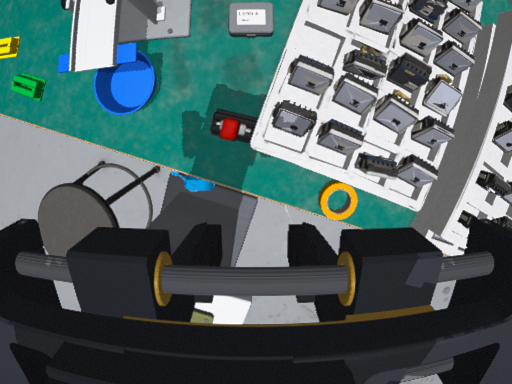

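Wrist view: scraper's red top at (229,128) in the black holder, white tray corner adjacent at (254,148). Now moving over the right ear with the fingers closed.

```bash
python3 - <<'E'
from h import *
import pickle
d=pickle.load(open('w1.pkl','rb'))
for z in (.12,.126): print(onz(d,229,128,z,True))
dt=cap('top');ds=cap('scene')
print(tri(ray(d,229,128,True),ray(dt,297.5,219),ray(ds,300.8,181)))
print('holder',[onz(d,u,v,.027,True) for u,v in((217,109),(211,134))],'traycorner', [onz(d,254,149,z,True) for z in(0,.03,.05)])
t=S2W([-.088,-.051,.16]);print(t)
go(t,toolR(SYAW,0))
E
```

```text
[ 0.43445777 -0.04176831  0.12      ]
[ 0.43480474 -0.04214532  0.126     ]
(array([ 0.4347622 , -0.04099697,  0.13022479]), [np.float64(1.4387859243480117), np.float64(1.9606718754926782), np.float64(1.646604473641401)])
holder [array([ 0.44974888, -0.0116179 ,  0.027     ]), array([ 0.41340283, -0.01405167,  0.027     ])] traycorner [array([ 0.40874262, -0.07965691,  0.        ]), array([ 0.41173874, -0.0784902 ,  0.03      ]), array([ 0.41373616, -0.07771239,  0.05      ])]
[0.48767148 0.09415936 0.16      ]
t 1.9 p [ 0.393  -0.0839  0.3005] x [ 0.01  -0.005 -1.   ] z [ 0.308 -0.952  0.007] F [-0.7  0.8 -0.6] g 0.0355 q [ 0.289  0.309 -0.264  2.107  0.126  0.729 -1.314]
turn [ 0.21  0.42 -0.44] shift cm [ 14.05  14.38 -14.13] len 24.57
```

Emit:
{"name": "step_arm", "arguments": {"steps": [[[0, 0, -0.4, 0.5, 2.9, -2.9, 0], [0.2, 0.4, 0, 1, 2.9, -2.9, 0], [0, 0, 0, 2, 2.9, -2.9, 0], [0, 0, 0, 2, 2.9, -2.9, 0], [0, 0, 0, 2, 2.8, -2.6, 0], [0, 0, 0, 0, 0, 0, 0], [0, 0, 0, 0, 0, 0, 0]]]}}

```text
t: 2.6
position: [0.4939, 0.0861, 0.2212]
tcp_rot: [0.033, 1.565, -1.259]
ft_force: [-1.0, 0.1, 0.6]
grip_width: 0.0005
```

```bash
python3 - <<'E'
from h import *
s=go(S2W([-.088,-.051,.14]),toolR(SYAW,0))
d=cap('wrist','w2'); 
dt=cap('top');crop(dt,190,150,80,70,8,'t2')
ds=cap('scene');crop(ds,170,120,110,120,5,'s2')
E
```

```text
t 2.6 p [0.4939 0.0861 0.2212] x [ 0.002 -0.006 -1.   ] z [ 0.276 -0.961  0.006] F [-1.   0.1  0.6] g 0.0005 q [-0.129  0.558 -0.218  1.952  0.201  0.652 -1.767]
turn [-1.7   0.35 -0.01] shift cm [ 8.12 -0.38 -0.99] len 8.19
```

View pics/w2.png

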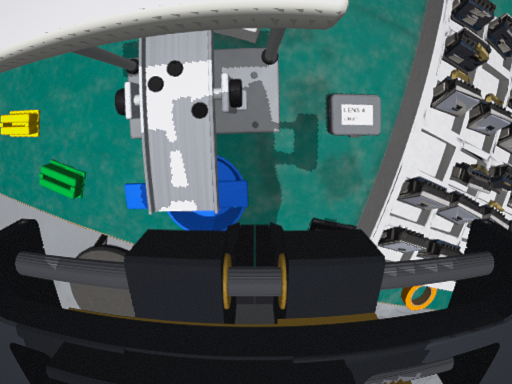

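View pics/s2.png

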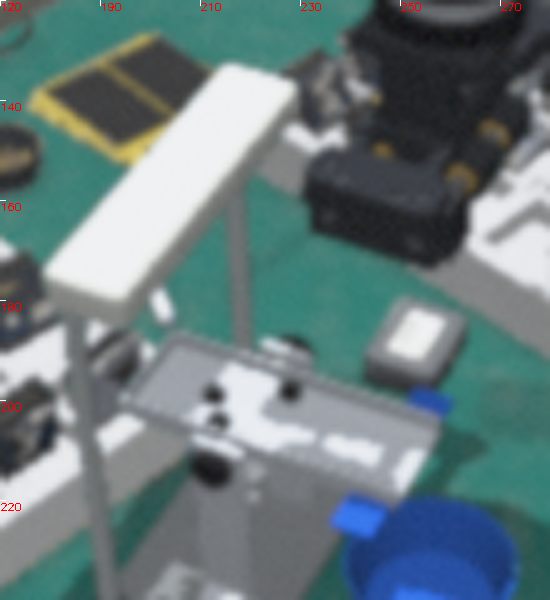

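```bash
python3 - <<'E'
from h import *
s=st(); d=cap('wrist')
W=lambda p: RS.inv().apply(p-[SX,SY,0])*1e3
for n,u,v,z in [('lipL',149.5,212,.12),('lipR',216,211,.12),('earR outer front',246,208,.12),('earR outer back',246.5,181,.12),('earL outer front',126,209,.12),('earL ob',126,184,.12),('backL',143,33,.124),('backR',212,33,.124),('foot fr',279,131,.008),('pad',156,84.5,.126),('pad',175,68.5,.126),('pad',199.5,110.5,.126),('knobR',236,92,.125),('cheekL',122,100,.125),('bar fl',0,62,.252),('bar r',346,8,.252)]:
    print(n,np.round(W(onz(d,u,v,z,True)),1))
print('tcp',W(s['position']), proj(d,s['position'],True))
E
```

```text
t 2.75 p [0.4938 0.0856 0.2222] x [ 0.003 -0.005 -1.   ] z [ 0.274 -0.962  0.006] F [-0.5 -0.2  1. ] g 0.0003 q [-0.127  0.556 -0.219  1.953  0.2    0.651 -1.767]
lipL [-101.4   34.4  120. ]
lipR [-101.9  -27.8  120. ]
earR outer front [-99.9 -54.4 120. ]
earR outer back [-75.7 -55.8 120. ]
earL outer front [-98.1  58.1 120. ]
earL ob [-74.3  54.4 120. ]
backL [ 58.4  28.1 124. ]
backR [ 50.9 -31.8 124. ]
foot fr [-40. -94.   8.]
pad [ 10.6  16.3 126. ]
pad [ 22.5  -0.6 126. ]
pad [-14.3 -19.8 126. ]
knobR [ -0.7 -50.  125. ]
cheekL [  1.   48.8 125. ]
bar fl [ 21.7  64.8 252. ]
bar r [  24.7 -102.   252. ]
tcp [-84.73106486 -60.99741094 222.2205649 ] [253.26091236 239.09103872]
```

Emit:
{"name": "step_arm", "arguments": {"steps": [[[-1.7, 0, 0, 1.5, -0.4, -1.0, 0], [0, 0, 0, 3, 0, 0, 0], [0, 0, 0, 3, 0, 0, 0], [0, 0, 0, 0, 0, 0, 0]]]}}

```text
t: 3.2
position: [0.4896, 0.0889, 0.1497]
tcp_rot: [0.871, 1.557, -0.4]
ft_force: [-0.4, -0.7, -0.4]
grip_width: 0.0003
```

```bash
python3 - <<'E'
from h import *
s=go(S2W([-.088,-.051,.12]),toolR(SYAW,0))
go(S2W([-.075,-.051,.075]),toolR(SYAW,0))
E
```

```text
t 3.2 p [0.4896 0.0889 0.1497] x [ 0.012 -0.005 -1.   ] z [ 0.295 -0.955  0.009] F [-0.4 -0.7 -0.4] g 0.0003 q [-0.173  0.669 -0.168  2.041  0.265  0.442 -1.816]
turn [-0.54  0.5  -0.59] shift cm [ 2.96 -0.06 -0.58] len 3.02
t 3.2 p [0.4896 0.0889 0.1497] x [ 0.012 -0.005 -1.   ] z [ 0.295 -0.955  0.009] F [-0.4 -0.7 -0.4] g 0.0003 q [-0.173  0.669 -0.168  2.041  0.265  0.442 -1.816]
turn [-0.54  0.5  -0.59] shift cm [ 7.48  1.19 -0.64] len 7.6
```

Emit:
{"name": "step_arm", "arguments": {"steps": [[[-0.5, 0.4, -0.6, 1.2, 0, -0.6, 0], [0, 0, 0, 1.2, 0, 0, 0], [0, 0, 0, 0.6, 0, 0, 0], [0, 0, 0, 0, 0, 0, 0]]]}}

```text
t: 3.6
position: [0.49, 0.0937, 0.1209]
tcp_rot: [1.117, 1.566, -0.148]
ft_force: [0.1, -0.9, -0.2]
grip_width: 0.0007
```

Emit:
{"name": "step_arm", "arguments": {"steps": [[[0, 0, 0, 0.7, 0.1, 0, 0], [0, 0, 0, 0.7, 0.1, 0, 0], [0, 0, 0, 0.7, 0.1, 0, 0]]]}}

```text
t: 3.9
position: [0.4921, 0.0942, 0.1035]
tcp_rot: [0.959, 1.565, -0.307]
ft_force: [-2.9, -0.9, 14.7]
grip_width: 0.0007
```

Emit:
{"name": "step_arm", "arguments": {"steps": [[[0, 0, 0, 0.7, 0.2, 0, 0], [0, 0, 0, 0.7, 0.2, 0, 0], [0, 0, 0, 0.7, 0.2, 0, 0]]]}}

```text
t: 4.2
position: [0.4974, 0.0958, 0.0867]
tcp_rot: [0.937, 1.562, -0.328]
ft_force: [-3.1, -0.4, 15.0]
grip_width: 0.0003
```

Emit:
{"name": "step_arm", "arguments": {"steps": [[[0, 0, 0, 0.5, 0.2, 0, 0], [0, 0, 0, 0.4, 0.1, 0, 0]]]}}

```text
t: 4.4
position: [0.5006, 0.0968, 0.0805]
tcp_rot: [0.979, 1.56, -0.285]
ft_force: [-2.5, -0.3, 14.3]
grip_width: 0.0005
```

Emit:
{"name": "step_arm", "arguments": {"steps": [[[0, 0, 0, 0.4, 0, 0, 0], [0, 0, 0, 0.4, 0, 0, 0]]]}}

```text
t: 4.6
position: [0.5016, 0.0971, 0.0781]
tcp_rot: [1.071, 1.555, -0.193]
ft_force: [-11.5, -0.8, 55.0]
grip_width: 0.0007
```

Emit:
{"name": "step_arm", "arguments": {"steps": [[[0, 0, 0, -2, 0, 0, 0], [0, 0, 0, -4, 0, 0, 0], [0, 0, 0, -4, 0, 0, 0.1], [0, 0, 0, -3, -1, 2, 0.3]]]}}

```text
t: 5.0
position: [0.4957, 0.0787, 0.2126]
tcp_rot: [1.146, 1.556, -0.111]
ft_force: [0.9, -0.6, -0.3]
grip_width: 0.0145
```

```bash
python3 - <<'E'
from h import *
s=st()
d=cap('wrist','w3'); 
dt=cap('top');crop(dt,170,130,90,90,7,'t3')
ds=cap('scene');crop(ds,170,120,110,120,5,'s3')
E
```

```text
t 5.0 p [0.4957 0.0787 0.2126] x [ 0.015 -0.002 -1.   ] z [ 0.308 -0.951  0.006] F [ 0.9 -0.6 -0.3] g 0.0145 q [-0.104  0.568 -0.232  1.972  0.229  0.611 -1.745]
```

View pics/w3.png

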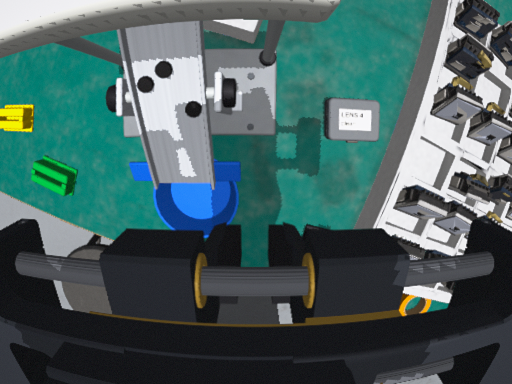

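View pics/s3.png

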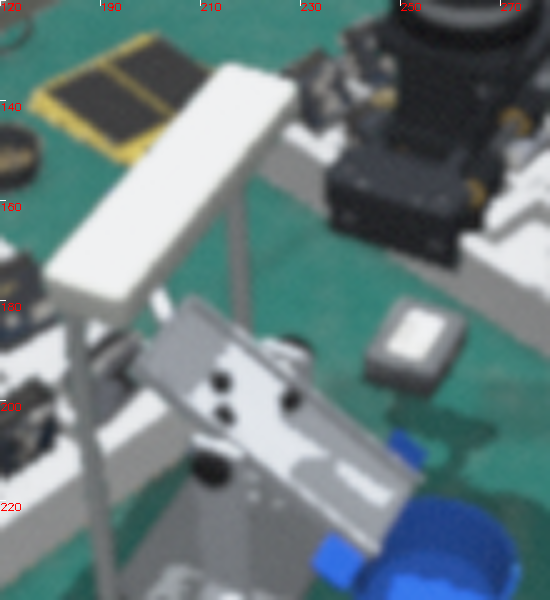

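Tray is tipped over the cup, pads still stuck at (147,84), (164,69), (193,109). Refit the stand with the tipped wrist view, then go for the scraper.

```bash
cat > fit2.py <<'E'
from h import *
from scipy.optimize import least_squares
import pickle
dw=cap('wrist');pickle.dump(dw,open('w3.pkl','wb')); dt=cap('top');ds=cap('scene')
T={(60,95,278):(178.3,159),(14,95,278):(183.5,174.8),(14,-95,278):(253,152),(60,-95,278):(248.5,136.8),
 (-40,95,8):(201.5,204.3),(-40,-95,8):(257,185.8)}
S={(14,95,278):(194,179.5),(14,-95,278):(229,137),(-40,95,8):(219.5,256.5)}
def tf(x,y,z,a=.55): return (x*np.cos(a)-z*np.sin(a),y,120+x*np.sin(a)+z*np.cos(a))
W={tf(-98,-56,0):(239,180),tf(-74,-56,0):(240,162),tf(-98,56,0):(132,178),tf(-74,56,0):(134,161.5),(-40,-95,8):(275,134),(65,-95,8):(279.5,49)}
def res(p):
    Q=R.from_euler('z',p[2]); o=[p[0],p[1],0]; r=[]
    for d,D,off,f in((dt,T,p[3:5],0),(ds,S,p[5:7],0),(dw,W,p[7:9],1)):
        for k,v in D.items(): r+=list((proj(d,Q.apply(np.array(k)/1e3)+o,f)+off-v)*(.5 if f else 1))
    return np.array(r+list(p[3:]*.5))
s=least_squares(res,[.45,.15,.3]+[0]*6,loss='soft_l1')
print(np.round(s.x,4),np.degrees(s.x[2]));print(np.round(res(s.x).reshape(-1,2)[:15],1).tolist())
p=s.x;Q=R.from_euler('z',p[2])
for u,v in((147,84),(164,69),(193,109)):
    o,r=ray(dw,u-p[7],v-p[8],True); o=Q.inv().apply(o-[p[0],p[1],.12]);r=Q.inv().apply(r)
    A=R.from_euler('y',.55);o=A.apply(o);r=A.apply(r)
    k=(.006-o[2])/r[2];print('pad tray mm',np.round((o+k*r)*1e3,1))
E
python3 fit2.py
```

```text
[ 0.5577  0.1655  0.294  -1.5772  0.8276 -0.978   1.5191  1.1483  0.1665] 16.845369287004857
[[-0.5, -1.1], [-0.5, 0.0], [1.2, 0.6], [0.2, -1.0], [-0.7, 0.2], [1.1, 0.6], [0.1, -0.0], [1.2, -0.4], [-0.9, 0.1], [0.6, 0.0], [-0.2, -0.2], [1.0, 0.9], [-3.0, 0.4], [0.3, -0.2], [-1.4, -1.4]]
pad tray mm [11.4 15.3  6. ]
pad tray mm [23.1 -0.6  6. ]
pad tray mm [-13.5 -19.6   6. ]
```

```bash
sed -i 's/^SX,SY,SYAW=.*/SX,SY,SYAW=.557,.167,np.radians(17.2)/' h.py; python3 - <<'E'
from h import *
go([.40,-.03,.24],toolR(0,0))
E
```

```text
t 5.3 p [0.4939 0.0758 0.2089] x [ 0.009 -0.005 -1.   ] z [ 0.304 -0.953  0.008] F [ 1.3 -0.2 -0.6] g 0.0265 q [-0.104  0.574 -0.228  1.977  0.23   0.608 -1.747]
turn [17.69  0.37 -0.49] shift cm [ -3.14 -12.14   7.25] len 14.49
```

Emit:
{"name": "step_arm", "arguments": {"steps": [[[4.5, 0, 0, -0.8, -3.0, 1.9, 0.45], [4.5, 0, 0, -0.8, -2.8, 2.2, 0.45], [4.5, 0, 0, -0.8, -2.6, 2.4, 0.45], [4.5, 0, 0, -0.8, -2.4, 2.5, 0.45], [0, 0, 0, 0, 0, 0, 0.45], [0, 0, 0, 0, 0, 0, 0.45]]]}}

```text
t: 5.9
position: [0.3988, -0.0313, 0.2341]
tcp_rot: [-1.219, 1.566, -2.798]
ft_force: [0.4, 1.0, -0.7]
grip_width: 0.0395
```

```bash
python3 - <<'E'
from h import *
import pickle
go([.43,-.04,.24],toolR(0,0))
d=cap('wrist','w4');pickle.dump(d,open('w4.pkl','wb')); crop(d,160,60,160,130,5,'w4c')
E
```

```text
t 5.9 p [ 0.3988 -0.0313  0.2341] x [-0.005 -0.002 -1.   ] z [-0.008 -1.     0.002] F [ 0.4  1.  -0.7] g 0.0395 q [ 0.084  0.423 -0.175  2.204  0.145  0.529 -1.78 ]
turn [-0.46  0.1   0.26] shift cm [-0.61  3.12  0.84] len 3.29
```

View pics/w4c.png

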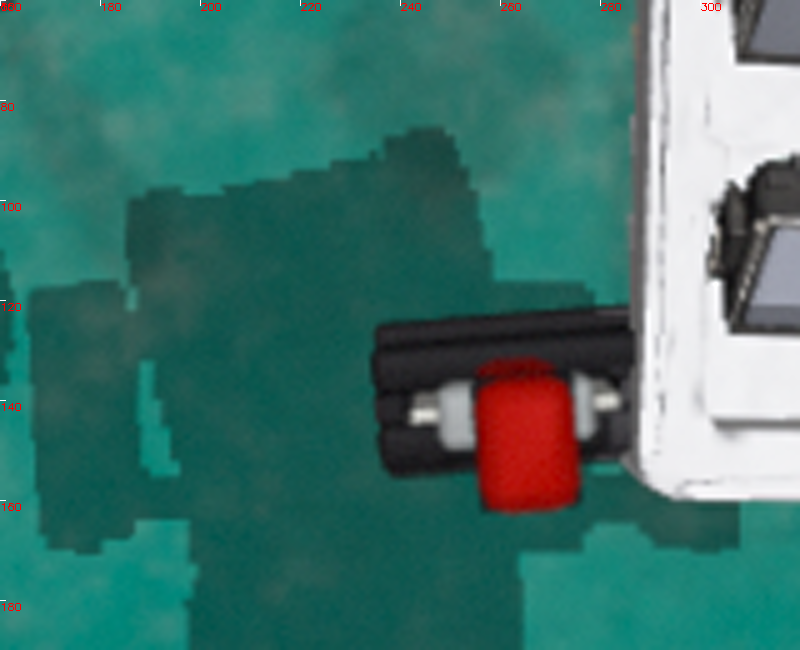

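```bash
python3 - <<'E'
from h import *
import pickle
d=pickle.load(open('w4.pkl','rb'));d1=pickle.load(open('w1.pkl','rb'))
F=lambda u,v,z:onz(d,u,v,z,True)
c=F(265.3,149,.126);print('top centre',c, tri(ray(d,265.3,149,True),ray(d1,229,128,True)))
a,b=F(236,125,.027),F(285,121.5,.027);print('holder edge',a,b,np.degrees(np.arctan2(-(a-b)[0],(a-b)[1])))
a,b=F(236.5,154,.027),F(236,125,.027);print('holder side',a,b,np.degrees(np.arctan2(*(b-a)[1::-1])))
a,b=F(257,161.5,.126),F(255.3,136,.126);print('handle L',a,b,np.degrees(np.arctan2(*(b-a)[1::-1])))
a,b=F(276,161,.126),F(274,135.5,.126);print('handle R',a,b,np.degrees(np.arctan2(*(b-a)[1::-1])))
a,b=F(246,142,.043),F(283,139.5,.043);print('clamp pins',a,b,np.degrees(np.arctan2(-(a-b)[0],(a-b)[1])))
E
```

```text
top centre [ 0.43387669 -0.0419762   0.126     ] (array([ 0.43459721, -0.04209483,  0.12887485]), [np.float64(0.43798523870219286), np.float64(0.4379852387021425)])
holder edge [ 0.45102319 -0.01134646  0.027     ] [ 0.454867  -0.0691053  0.027    ] 3.807374911861443
holder side [ 0.41632695 -0.01133406  0.027     ] [ 0.45102319 -0.01134646  0.027     ] -0.02047017785350451
handle L [ 0.42306051 -0.03479819  0.126     ] [ 0.44511839 -0.03351219  0.126     ] 3.336641185587686
handle R [ 0.42339836 -0.05120166  0.126     ] [ 0.44547715 -0.04942082  0.126     ] 4.611404232859307
clamp pins [ 0.43212585 -0.02330724  0.043     ] [ 0.43477834 -0.06524258  0.043     ] 3.6192416803497376
```

```bash
python3 - <<'E'
from h import *
import pickle
d=pickle.load(open('w4.pkl','rb'));d1=pickle.load(open('w1.pkl','rb'));ds=cap('scene')
crop(ds,240,160,110,80,7,'s5');crop(d1,190,90,100,80,8,'w1c')
print(tri(ray(d,289,157,True),ray(d1,256,149,True)))
go([.434,-.0422,.145],toolR(np.radians(3.8),0))
E
```

```text
(array([ 0.40417279, -0.08318575, -0.03927788]), [np.float64(1.9980057430950253), np.float64(1.9980057430949811)])
t 6.0 p [ 0.399  -0.0309  0.234 ] x [-0.005 -0.002 -1.   ] z [-0.007 -1.     0.002] F [0.8 0.8 0. ] g 0.0398 q [ 0.083  0.424 -0.175  2.204  0.145  0.53  -1.78 ]
turn [-4.19  0.08  0.28] shift cm [8.89 3.55 1.09] len 9.63
```

View pics/w1c.png

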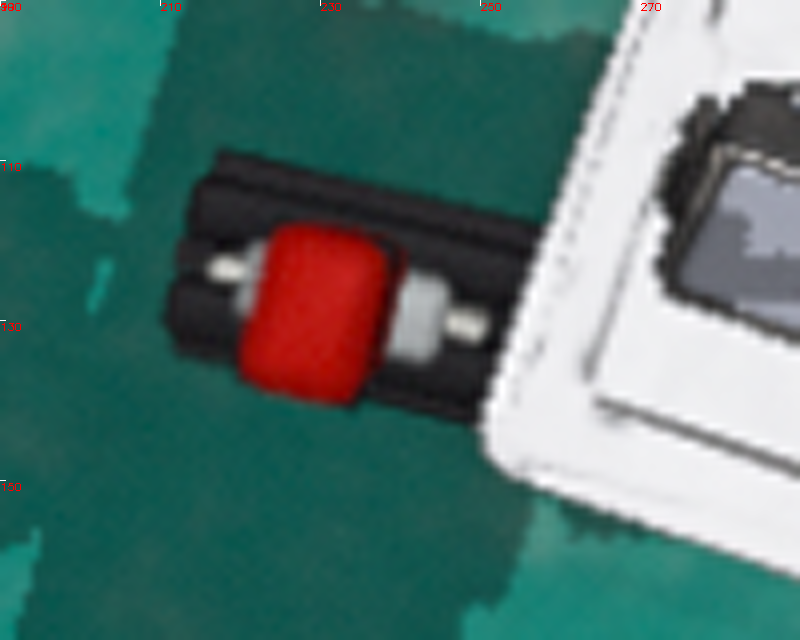

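View pics/s5.png

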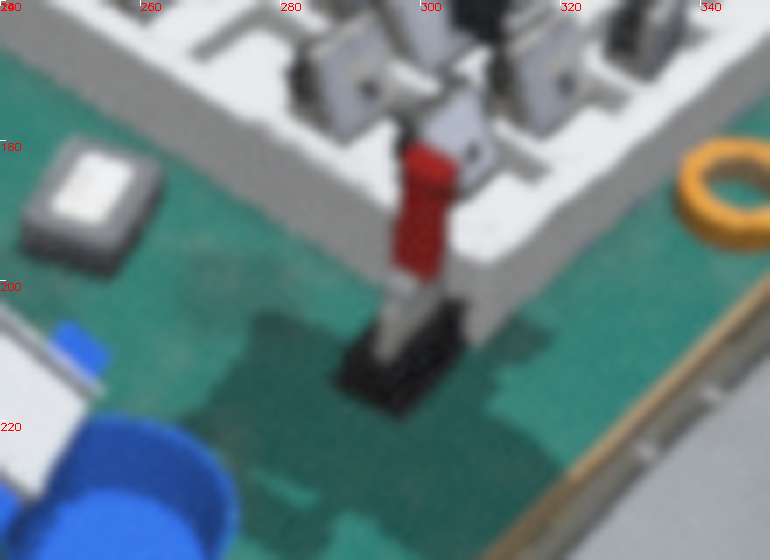

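Emit:
{"name": "step_arm", "arguments": {"steps": [[[-2, 0, 0.3, 2.0, 1.2, 0.4, 0.4], [-2.2, 0, 0, 2.0, 1.2, 0.4, 0.4], [0, 0, 0, 2.4, 1.1, 0.3, 0.4], [0, 0, 0, 2.4, 0, 0, 0.4], [0, 0, 0, 0, 0, 0, 0.4]]]}}

```text
t: 6.5
position: [0.4411, -0.0344, 0.1409]
tcp_rot: [2.022, 1.566, 0.533]
ft_force: [-1.4, -0.3, -0.3]
grip_width: 0.0353
```

```bash
python3 - <<'E'
from h import *
go([.434,-.0422,.074],toolR(np.radians(3.8),0))
d=cap('wrist','w6')
E
```

```text
t 6.5 p [ 0.4411 -0.0344  0.1409] x [ 0.005  0.003 -1.   ] z [ 0.083 -0.997 -0.002] F [-1.4 -0.3 -0.3] g 0.0353 q [ 0.055  0.645 -0.124  2.199  0.242  0.305 -1.764]
turn [ 0.94 -0.13 -0.27] shift cm [ 6.68 -0.8   0.73] len 6.77
```

View pics/w6.png

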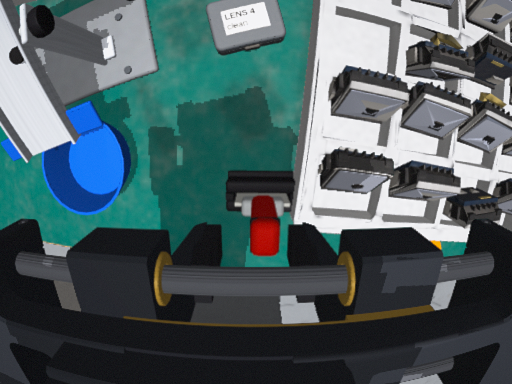

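Emit:
{"name": "step_arm", "arguments": {"steps": [[[1, 0, -0.3, 0.5, -0.8, 0.7, 0.4], [0, 0, 0, 0, 0, 0, 0.4]]]}}

```text
t: 6.75
position: [0.4348, -0.0415, 0.1376]
tcp_rot: [2.351, 1.567, 0.847]
ft_force: [0.4, 0.2, 0.5]
grip_width: 0.0351
```

```bash
python3 - <<'E'
from h import *
go([.434,-.0422,.074],toolR(np.radians(3.8),0))
d=cap('wrist','w7'); crop(d,180,150,150,110,5,'w7c')
E
```

```text
t 6.75 p [ 0.4348 -0.0415  0.1376] x [ 0.002  0.003 -1.   ] z [ 0.066 -0.998 -0.003] F [0.4 0.2 0.5] g 0.0351 q [ 0.066  0.648 -0.117  2.216  0.243  0.287 -1.765]
turn [-0.02 -0.15 -0.15] shift cm [ 6.36 -0.1   0.08] len 6.36
```

View pics/w7c.png

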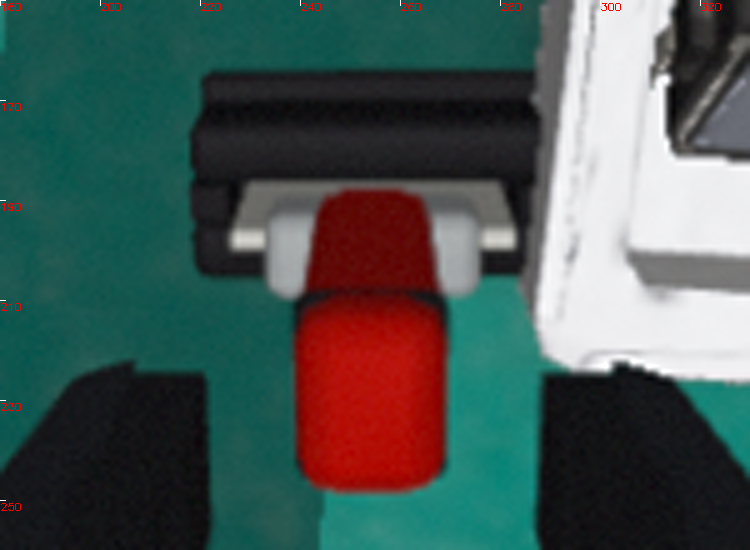

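Emit:
{"name": "step_arm", "arguments": {"steps": [[[0, 0, -0.2, 2.0, 0, 0, 0.4], [0, 0, 0, 2.0, 0, 0, 0.4], [0, 0, 0, 2.0, 0, 0, 0.4], [0, 0, 0, 0.3, 0, 0, 0.4], [0, 0, 0, 0, 0, 0, 0.4]]]}}

```text
t: 7.3
position: [0.4403, -0.0407, 0.0779]
tcp_rot: [1.801, 1.557, 0.296]
ft_force: [0.6, 0.7, -0.7]
grip_width: 0.035
```

```bash
python3 - <<'E'
from h import *
go([.434,-.0422,.074],toolR(np.radians(3.8),0))
E
```

```text
t 7.3 p [ 0.4403 -0.0407  0.0779] x [ 0.013  0.004 -1.   ] z [ 0.066 -0.998 -0.003] F [ 0.6  0.7 -0.7] g 0.035 q [ 0.019  0.781 -0.046  2.246  0.273  0.106 -1.79 ]
turn [-0.02 -0.18 -0.76] shift cm [ 0.38 -0.64  0.11] len 0.76
```

Emit:
{"name": "step_arm", "arguments": {"steps": [[[0, 0, -0.7, 0.1, -0.6, 0.1, 0.4], [0, 0, 0, 0, 0, 0, 0.4]]]}}

```text
t: 7.5
position: [0.4347, -0.0423, 0.0785]
tcp_rot: [2.423, 1.567, 0.918]
ft_force: [0.6, -0.4, -0.3]
grip_width: 0.0354
```

```bash
python3 - <<'E'
from h import *
go([.434,-.0422,.074],toolR(np.radians(3.8),0))
E
```

```text
t 7.5 p [ 0.4347 -0.0423  0.0785] x [ 0.002  0.003 -1.   ] z [ 0.066 -0.998 -0.003] F [ 0.6 -0.4 -0.3] g 0.0354 q [ 0.024  0.779 -0.048  2.251  0.274  0.114 -1.788]
turn [-0.04 -0.17 -0.15] shift cm [ 0.45 -0.07 -0.02] len 0.46
```

Emit:
{"name": "step_arm", "arguments": {"steps": [[[0, 0, 0, 0, 0, 0, 0], [0, 0, 0, 0, 0, 0, 0], [0, 0, 0, 0, 0, 0, 0], [0, 0, 0, 0, 0, 0, 0]]]}}

```text
t: 7.9
position: [0.4356, -0.0425, 0.0802]
tcp_rot: [2.047, 1.564, 0.541]
ft_force: [0.4, -1.0, -1.2]
grip_width: 0.0177
```

Emit:
{"name": "step_arm", "arguments": {"steps": [[[0, 0, 0, -2, 0, 0, 0], [0, 0, 0, -3, 0, 0, 0], [0, 0, 0, -4, 0, 0, 0], [0, 0, 0, -5, 0, 0, 0], [0, 0, 0, -5, 0, 0, 0]]]}}

```text
t: 8.4
position: [0.4306, -0.0427, 0.2703]
tcp_rot: [-1.903, 1.559, 2.876]
ft_force: [1.6, -0.3, -1.4]
grip_width: 0.0178
```

```bash
python3 - <<'E'
from h import *
e=S2W([.038,0,.1435]);a=np.radians(33)
Rt=toolR(SYAW,a)
p=e-Rt.apply([.0735+.10,0,0])
print(p);go(p,Rt)
d=cap('wrist','w8')
E
```

```text
[0.50303167 0.15029401 0.28900934]
t 8.4 p [ 0.4306 -0.0427  0.2703] x [-0.011  0.003 -1.   ] z [ 0.067 -0.998 -0.004] F [ 1.6 -0.3 -1.4] g 0.0178 q [ 0.172  0.406 -0.254  2.061  0.148  0.703 -1.68 ]
turn [-13.08   3.56  33.46] shift cm [ -1.9    8.5  -18.78] len 20.7
```

View pics/w8.png

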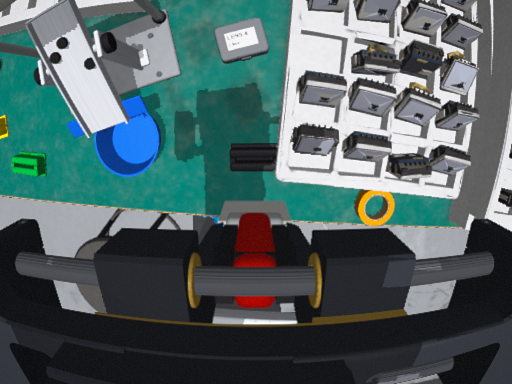

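Emit:
{"name": "step_arm", "arguments": {"steps": [[[-2.6, 0, 3, -0.6, 0.7, -2.6, 0], [-2.6, 0, 4, -0.6, 0.7, -2.6, 0], [-2.6, 0.5, 5, -0.6, 0.7, -2.6, 0], [-2.6, 0.5, 5, 0, 0.7, -2.6, 0], [-2.6, 0.5, 5, 0, 0.7, -2.6, 0], [0, 0, 0, 0, 0, 0, 0]]]}}

```text
t: 9.05
position: [0.4486, 0.0958, 0.3048]
tcp_rot: [1.535, 1.161, 0.271]
ft_force: [-0.7, -0.7, -0.5]
grip_width: 0.0176
```

```bash
python3 - <<'E'
from h import *
e=S2W([.038,0,.1435]);a=np.radians(33)
Rt=toolR(SYAW,a)
p=e-Rt.apply([.0745+.10,0,0])
go(p,Rt)
E
```

```text
t 9.05 p [0.4486 0.0958 0.3048] x [ 0.384  0.107 -0.917] z [ 0.299 -0.954  0.014] F [-0.7 -0.7 -0.5] g 0.0176 q [-0.208  0.25  -0.153  2.313  0.379  0.186 -1.972]
turn [0.54 0.62 9.55] shift cm [ 4.02  5.64 -3.59] len 7.8
```

Emit:
{"name": "step_arm", "arguments": {"steps": [[[0, 0, 0, 1, 1.5, -1.0, 0], [0, 0, 0, 1, 1.5, -1.0, 0], [0.5, 0.5, 3, 0.5, 1.5, -1.0, 0], [0, 0, 3, 0, 0, 0, 0]]]}}

```text
t: 9.45
position: [0.4907, 0.1372, 0.3005]
tcp_rot: [1.551, 1.081, 0.275]
ft_force: [-0.1, -0.7, -0.6]
grip_width: 0.0178
```

```bash
python3 - <<'E'
from h import *
e=S2W([.038,0,.1435]);a=np.radians(33)
Rt=toolR(SYAW,a)
go(e-Rt.apply([.0745+.10,0,0]),Rt)
d=cap('wrist','w9')
E
```

```text
t 9.45 p [0.4907 0.1372 0.3005] x [ 0.453  0.128 -0.882] z [ 0.288 -0.958  0.009] F [-0.1 -0.7 -0.6] g 0.0178 q [-0.429  0.314  0.038  2.283  0.664  0.074 -2.324]
turn [-0.13  0.69  4.94] shift cm [ 1.64  0.83 -0.91] len 2.05
```

View pics/w9.png

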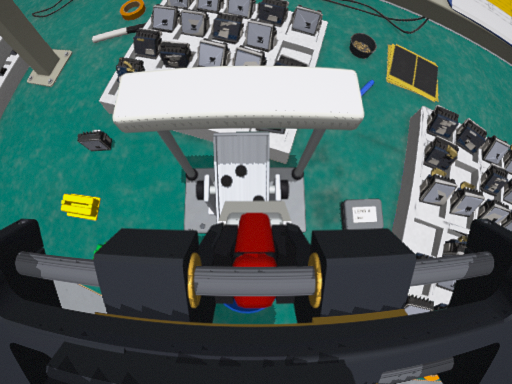

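```bash
python3 - <<'E'
from h import *
go([.50,-.02,.31],toolR(np.radians(-2),np.radians(23)))
E
```

```text
t 9.5 p [0.4894 0.1358 0.3001] x [ 0.452  0.126 -0.883] z [ 0.288 -0.958  0.011] F [-1.  -0.8 -1.1] g 0.0179 q [-0.43   0.313  0.04   2.287  0.679  0.073 -2.338]
turn [17.17 -7.49 -5.05] shift cm [-2.35 -2.67 15.24] len 15.65
```

Emit:
{"name": "step_arm", "arguments": {"steps": [[[0, 0, -2.5, -1.5, -0.8, 1, 0], [0, 0, -2.5, -0.8, -0.8, 1.5, 0], [4.3, -1.9, 0, 0, -0.4, 3, 0], [4.3, -1.9, 0, 0, -0.3, 3.2, 0], [4.3, -1.9, 0, 0, 0, 3.4, 0], [4.3, -1.9, 0, 0, 0, 3.2, 0], [0, 0, 0, 0, 0, 0, 0]]]}}

```text
t: 10.2
position: [0.4853, -0.0287, 0.3091]
tcp_rot: [1.522, 1.18, -0.094]
ft_force: [-1.1, 0.6, -0.9]
grip_width: 0.0179
```

```bash
python3 - <<'E'
from h import *
go([.50,-.02,.31],toolR(np.radians(-2),np.radians(23)))
E
```

```text
t 10.2 p [ 0.4853 -0.0287  0.3091] x [ 0.38  -0.036 -0.924] z [-0.049 -0.999  0.019] F [-1.1  0.6 -0.9] g 0.0179 q [ 0.076  0.283 -0.205  2.224  0.491  0.288 -2.174]
turn [-0.31  1.29  0.61] shift cm [ 0.44  1.36 -0.94] len 1.71
```

```bash
cat > kin.py <<'E'
from h import *
import itertools
Rz=lambda t:R.from_euler('z',t);Ry=lambda t:R.from_euler('y',t)
SG=(-1,-1,-1,-1)
def fk(q,P=(.347,.568,.34,.335),sg=None):
    s=sg or SG; Z=[0,0,1]
    A=Rz(s[0]*q[0])*Ry(q[1]);B=A*Rz(s[1]*q[2])*Ry(q[3]);C=B*Rz(s[2]*q[4])*Ry(q[5]);D=C*Rz(s[3]*q[6])
    e=np.array([0,0,P[0]])+A.apply(Z)*P[1]; w=e+B.apply(Z)*P[2]
    return w+C.apply(Z)*P[3],D,B.apply(Z),w
E
python3 - <<'E'
from kin import *
obs=[([1.244,.689,-.195,1.566,.157,.902,-.215],[.2206,-.5846,.2385],[0,0,-1],[.353,-.936,0]),
([.286,.309,-.265,2.107,.126,.73,-1.314],[.3933,-.0825,.3006],[.01,-.005,-1],[.311,-.95,.007]),
([-.104,.574,-.228,1.977,.23,.608,-1.747],[.4939,.0758,.2089],[.009,-.005,-1],[.304,-.953,.008]),
([.024,.779,-.048,2.251,.274,.114,-1.788],[.4347,-.0423,.0785],[.002,.003,-1],[.066,-.998,-.003]),
([-.429,.314,.038,2.283,.664,.074,-2.324],[.4907,.1372,.3005],[.453,.128,-.882],[.288,-.958,.009]),
([.076,.283,-.205,2.224,.491,.288,-2.174],[.4853,-.0287,.3091],[.38,-.036,-.924],[-.049,-.999,.019])]
best=[]
for sg in itertools.product((1,-1),repeat=4):
    e=0
    for q,p,x,z in obs:
        P,D,_,_=fk(q,sg=sg); e+=np.linalg.norm(P-p)
    best.append((e/len(obs),sg))
print(sorted(best)[:4])
sg=sorted(best)[0][1]
for s7 in(1,-1):
  for q,p,x,z in obs:
    P,D,B,w=fk(q,sg=sg[:3]+(s7,)); print(s7,np.round(P-p,4),np.round(D.as_matrix()[:,2]-x,3),'z in D',np.round(D.inv().apply(z),2))
E
```

```text
[(np.float64(0.04506331027662925), (-1, -1, -1, -1)), (np.float64(0.04506331027662925), (-1, -1, -1, 1)), (np.float64(0.08020571753013893), (-1, 1, 1, -1)), (np.float64(0.08020571753013893), (-1, 1, 1, 1))]
1 [0.0409 0.019  0.0011] [0. 0. 0.] z in D [-0.91 -0.42 -0.  ]
1 [0.0043 0.0448 0.0013] [-0.     0.001  0.   ] z in D [ 0.87 -0.49  0.  ]
1 [-0.01    0.0436  0.0021] [-0. -0.  0.] z in D [ 0.94  0.35 -0.  ]
1 [0.003  0.0455 0.    ] [ 0. -0.  0.] z in D [0.91 0.42 0.  ]
1 [-0.0154  0.0427  0.0003] [-0.    -0.001 -0.   ] z in D [0.06 1.   0.  ]
1 [-0.0004  0.0445  0.0013] [-0.001  0.    -0.001] z in D [ 0.36  0.93 -0.  ]
-1 [0.0409 0.019  0.0011] [0. 0. 0.] z in D [-1. -0. -0.]
-1 [0.0043 0.0448 0.0013] [-0.     0.001  0.   ] z in D [-1. -0.  0.]
-1 [-0.01    0.0436  0.0021] [-0. -0.  0.] z in D [-1. -0. -0.]
-1 [0.003  0.0455 0.    ] [ 0. -0.  0.] z in D [-1.  0.  0.]
-1 [-0.0154  0.0427  0.0003] [-0.    -0.001 -0.   ] z in D [-1.  0.  0.]
-1 [-0.0004  0.0445  0.0013] [-0.001  0.    -0.001] z in D [-1.  0. -0.]
```

```bash
cat >> kin.py <<'E'
def off(q): return Rz(-q[0]).apply([0,-.0447,0])
def tool(q):
    P,D,B,w=fk(q); M=D.as_matrix()
    return P+off(q), R.from_matrix(np.c_[M[:,2],M[:,1],-M[:,0]])
def rel(q0,q1):
    p0,r0=tool(q0);p1,r1=tool(q1)
    return np.degrees((r0.inv()*r1).as_rotvec()),r0.inv().apply(p1-p0)*100
LO=np.array([-3.01,-.46,-1.47,.13,-1,.04,-2.66]);HI=np.array([3.01,2.08,1.51,2.56,4.14,2.09,2.66])
def ik(p,Rt,q0,reg=1e-3):
    from scipy.optimize import least_squares
    def f(q):
        P,r=tool(q); return np.r_[(P-p)*10,(r.inv()*Rt).as_rotvec()*3,reg*(q-q0)]
    s=least_squares(f,np.clip(q0,LO+1e-3,HI-1e-3),bounds=(LO,HI)); q=s.x
    P,r=tool(q); return q,np.linalg.norm(P-p)*1e3,np.degrees(np.linalg.norm((r.inv()*Rt).as_rotvec()))
E
python3 - <<'E'
from kin import *
s=st();q=np.array(s['joints']);p,r=tool(q);print('fk err',p-s['position'],(r.inv()*rot(s['tcp_rot'])).magnitude())
q1=q.copy();q1[5]=.15;print('j6->.15',rel(q,q1))
q2=q1.copy();q2[4]+=np.radians(8.2);print('j5 step',rel(q1,q2))
q3=q.copy();q3[4]+=np.radians(8.2);print('j5 step',rel(q,q3))
for a in np.arange(q[4],3.4,.5):
    qq=q.copy();qq[4]=a;P,r=tool(qq);print(round(a,2),np.round(P,3),'edge',np.round(P+r.apply([.0745,0,0]),3))
# scrape feasibility flipped
qs=np.array([-.3,.57,0,2.25,3.3,.2,-1.7])
F=R.from_euler('x',np.pi)
for xt,th,up in((45,33,.1),(45,30,0.02),(45,30,0),(0,27,0),(-40,22,0),(-80,18,0),(-112,14,0)):
    e=S2W([xt/1e3*np.cos(.55),0,.12+xt/1e3*np.sin(.55)])
    Rt=toolR(SYAW,np.radians(th))*F; pt=e-Rt.apply([.0745+up,0,0])
    qs,ep,er=ik(pt,Rt,qs);print(xt,th,up,np.round(qs,2),round(ep,1),round(er,2))
E
```

```text
t 10.2 p [ 0.4853 -0.0287  0.3091] x [ 0.38  -0.036 -0.924] z [-0.049 -0.999  0.019] F [-1.1  0.6 -0.9] g 0.0179 q [ 0.076  0.283 -0.205  2.224  0.491  0.288 -2.174]
fk err [-0.00353083  0.00014847  0.0015377 ] 7.44760245974182e-16
j6->.15 (array([-9.54921803e-15,  4.47584765e+00,  6.50437736e+00]), array([-0.31757764,  3.79098877, -2.60868755]))
j5 step (array([-8.10792284, -1.00947865,  0.69465106]), array([-0.00764854,  0.44645747,  0.55952623]))
j5 step (array([-7.86273046, -1.91743258,  1.31944007]), array([-0.02759463,  0.84561935,  1.06442797]))
0.49 [ 0.482 -0.029  0.311] edge [ 0.51  -0.031  0.242]
0.99 [ 0.511 -0.061  0.328] edge [ 0.546 -0.071  0.263]
1.49 [ 0.549 -0.073  0.353] edge [ 0.592 -0.086  0.294]
1.99 [ 0.585 -0.062  0.381] edge [ 0.636 -0.073  0.328]
2.49 [ 0.611 -0.031  0.405] edge [ 0.668 -0.034  0.357]
2.99 [0.62  0.013 0.419] edge [0.679 0.02  0.374]
45 33 0.1 [-0.53  0.35  0.16  2.37  3.18  0.15 -1.7 ] 0.0 0.0
45 30 0.02 [-0.47  0.53  0.11  2.28  3.2   0.19 -1.72] 0.0 0.0
45 30 0 [-0.46  0.58  0.1   2.27  3.2   0.22 -1.72] 0.0 0.0
0 27 0 [-0.46  0.6   0.1   2.33  3.2   0.26 -1.72] 0.0 0.0
-40 22 0 [-0.45  0.61  0.08  2.34  3.2   0.19 -1.72] 0.0 0.0
-80 18 0 [-0.44  0.64  0.07  2.37  3.2   0.18 -1.73] 0.0 0.0
-112 14 0 [-0.43  0.66  0.05  2.38  3.2   0.14 -1.73] 0.0 0.0
```

Emit:
{"name": "step_arm", "arguments": {"steps": [[[-7.9, -1.9, 1.3, 0, 0.85, 1.06, 0], [-7.9, -1.9, 1.3, 0, 0.85, 1.06, 0], [-7.9, -1.9, 1.3, 0, 0.85, 1.06, 0], [-7.9, -1.9, 1.3, 0, 0.85, 1.06, 0], [-7.9, -1.9, 1.3, 0, 0.85, 1.06, 0], [-7.9, -1.9, 1.3, 0, 0.85, 1.06, 0]]]}}

```text
t: 10.8
position: [0.5417, -0.0762, 0.3418]
tcp_rot: [0.476, 0.967, -0.304]
ft_force: [0.3, -1.2, -0.6]
grip_width: 0.018
```

```bash
python3 - <<'E'
from kin import *
s=st()
q=np.array(s['joints']);q2=q.copy();q2[4]+=np.radians(8.2);print(rel(q,q2))
E
```

```text
t 10.8 p [ 0.5417 -0.0762  0.3418] x [ 0.542 -0.17  -0.823] z [ 0.561 -0.656  0.505] F [ 0.3 -1.2 -0.6] g 0.018 q [-0.123  0.285  0.072  2.225  1.253  0.193 -2.034]
(array([-8.04824116, -1.40516859,  0.70093905]), array([-0.01255997,  0.46603579,  0.79004474]))
```

Works: joint 5 goes round. Continue.

Emit:
{"name": "step_arm", "arguments": {"steps": [[[-8.1, -1.4, 0.7, 0, 0.47, 0.79, 0], [-8.1, -1.4, 0.7, 0, 0.47, 0.79, 0], [-8.1, -1.4, 0.7, 0, 0.47, 0.79, 0], [-8.1, -1.4, 0.7, 0, 0.47, 0.79, 0], [-8.1, -1.4, 0.7, 0, 0.47, 0.79, 0], [-8.1, -1.4, 0.7, 0, 0.47, 0.79, 0], [-8.1, -1.4, 0.7, 0, 0.47, 0.79, 0], [-8.1, -1.4, 0.7, 0, 0.47, 0.79, 0]]]}}

```text
t: 11.6
position: [0.5974, -0.0534, 0.3806]
tcp_rot: [-0.588, 0.782, -0.148]
ft_force: [-0.3, 0.5, -0.6]
grip_width: 0.0174
```

```bash
python3 - <<'E'
from kin import *
s=st()
q=np.array(s['joints']);q2=q.copy();q2[4]+=np.radians(8.2);print(rel(q,q2))
E
```

```text
t 11.6 p [ 0.5974 -0.0534  0.3806] x [ 0.701 -0.105 -0.705] z [0.662 0.462 0.59 ] F [-0.3  0.5 -0.6] g 0.0174 q [-0.036  0.289 -0.046  2.212  2.236  0.218 -1.813]
(array([-8.00591747, -1.72154717,  0.42609946]), array([-0.01602095,  0.31848789,  0.98575467]))
```

Emit:
{"name": "step_arm", "arguments": {"steps": [[[-8.0, -1.7, 0.4, 0, 0.32, 0.95, 0], [-8.0, -1.7, 0.4, 0, 0.32, 0.95, 0], [-8.0, -1.7, 0.4, 0, 0.32, 0.95, 0], [-8.0, -1.7, 0.4, 0, 0.32, 0.95, 0], [-8.0, -1.7, 0.4, 0, 0.32, 0.95, 0], [-8.0, -1.7, 0.4, 0, 0.32, 0.95, 0], [-8.0, -1.7, 0.4, 0, 0.32, 0.95, 0]]]}}

```text
t: 12.3
position: [0.6148, 0.0114, 0.396]
tcp_rot: [-1.43, 0.709, 0.12]
ft_force: [0.7, -0.7, -1.5]
grip_width: 0.018
```

```bash
python3 - <<'E'
from kin import *
F=R.from_euler('x',np.pi)
Rt=toolR(SYAW,np.radians(33))*F
e=S2W([.045*np.cos(.55),0,.12+.045*np.sin(.55)])
p=e-Rt.apply([.0745+.12,0,0]);print(p)
s=go(p,Rt)
go([.45,.05,.36],Rt)
E
```

```text
[0.49245309 0.14701939 0.30664235]
t 12.3 p [0.6148 0.0114 0.396 ] x [ 0.753  0.091 -0.651] z [-0.028  0.994  0.106] F [ 0.7 -0.7 -1.5] g 0.018 q [ 0.119  0.3   -0.256  2.207  2.903  0.225 -1.425]
turn [-15.77  -5.65  16.79] shift cm [-2.16 15.59 12.88] len 20.33
t 12.3 p [0.6148 0.0114 0.396 ] x [ 0.753  0.091 -0.651] z [-0.028  0.994  0.106] F [ 0.7 -0.7 -1.5] g 0.018 q [ 0.119  0.3   -0.256  2.207  2.903  0.225 -1.425]
turn [-15.77  -5.65  16.79] shift cm [-9.71 13.77  3.92] len 17.3
```

Emit:
{"name": "step_arm", "arguments": {"steps": [[[-3.1, -1.1, 2, -1.9, 2.75, 0.8, 0], [-3.1, -1.1, 3.5, -1.9, 2.75, 0.8, 0], [-3.1, -1.1, 3.5, -1.9, 2.75, 0.8, 0], [-3.1, -1.1, 3.5, -1.9, 2.75, 0.8, 0], [-3.1, -1.1, 3.5, -1.9, 2.75, 0.8, 0], [0, 0, 0, 0, 0, 0, 0]]]}}

```text
t: 12.9
position: [0.4559, 0.0339, 0.3534]
tcp_rot: [-1.588, 0.935, 0.266]
ft_force: [0.6, -0.3, -0.2]
grip_width: 0.0179
```

```bash
python3 - <<'E'
from kin import *
F=R.from_euler('x',np.pi)
Rt=toolR(SYAW,np.radians(33))*F
e=S2W([.045*np.cos(.55),0,.12+.045*np.sin(.55)])
p=e-Rt.apply([.0745+.12,0,0]);print(p)
s=go(p,Rt)
E
```

```text
[0.49245309 0.14701939 0.30664235]
t 12.9 p [0.4559 0.0339 0.3534] x [ 0.573  0.156 -0.805] z [-0.277  0.961 -0.01 ] F [ 0.6 -0.3 -0.2] g 0.0179 q [ 0.261  0.154 -0.431  2.412  3.332  0.044 -1.624]
turn [-0.6  -1.14  3.42] shift cm [ 7.63 -2.63  9.91] len 12.78
```

Emit:
{"name": "step_arm", "arguments": {"steps": [[[0, 0, 0, 2.0, -0.6, 2.4, 0], [0, 0, 0, 2.0, -0.6, 2.5, 0], [0, 0, 0, 1.8, -0.7, 2.5, 0], [0, -0.8, 0, 1.8, -0.7, 2.5, 0], [0, 0, 0, 0, 0, 0, 0]]]}}

```text
t: 13.4
position: [0.4942, 0.1173, 0.3219]
tcp_rot: [-1.559, 0.922, 0.282]
ft_force: [-0.1, -0.7, -0.5]
grip_width: 0.0175
```

```bash
python3 - <<'E'
from kin import *
F=R.from_euler('x',np.pi)
Rt=toolR(SYAW,np.radians(33))*F
e=S2W([.045*np.cos(.55),0,.12+.045*np.sin(.55)])
p=e-Rt.apply([.0745+.12,0,0]);print(p)
s=go(p,Rt)
import pickle
d=cap('wrist','w10');pickle.dump(d,open('w10.pkl','wb'))
cap('scene','s10')
E
```

```text
[0.49245309 0.14701939 0.30664235]
t 13.4 p [0.4942 0.1173 0.3219] x [ 0.58   0.168 -0.797] z [-0.27   0.963  0.007] F [-0.1 -0.7 -0.5] g 0.0175 q [-0.402  0.274  0.072  2.402  3.058  0.182 -1.552]
turn [-1.51 -0.56  4.17] shift cm [1.62 0.43 2.9 ] len 3.35
```

View pics/w10.png

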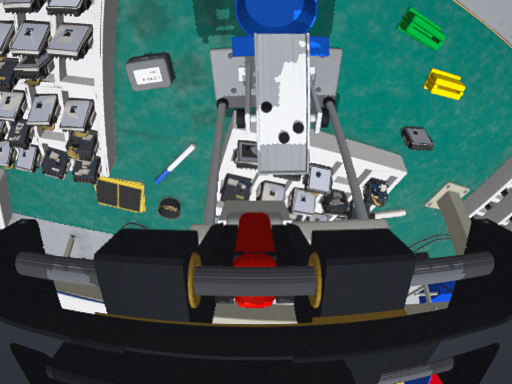

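View pics/s10.png

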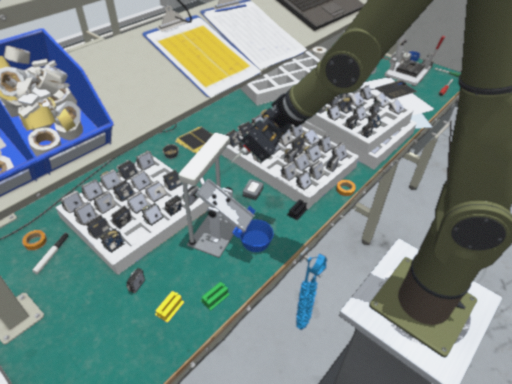

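```bash
python3 - <<'E'
from kin import *
import pickle
d=pickle.load(open('w10.pkl','rb'))
crop(d,200,20,160,195,4,'w10c')
im=cv2.imread('pics/w10c.png');print(im.shape)
E
```

```text
(780, 640, 3)
```

View pics/w10c.png

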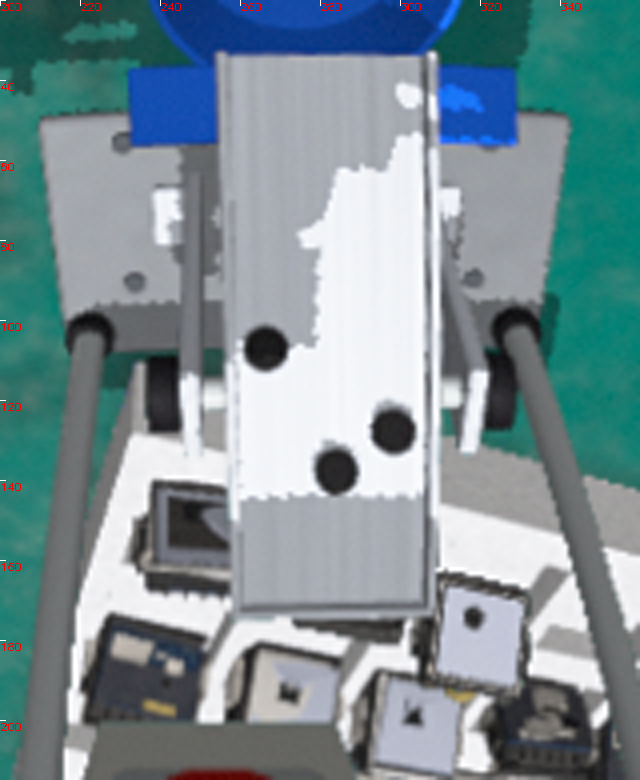

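```bash
cat > fit3.py <<'E'
from kin import *
from scipy.optimize import least_squares
import pickle
d=pickle.load(open('w10.pkl','rb'))
def tf(x,y,z,a): return (x*np.cos(a)-z*np.sin(a),y,120+x*np.sin(a)+z*np.cos(a))
def res(p):
    a=p[3];Q=R.from_euler('z',p[2]); o=[p[0],p[1],0]
    D=[((-98,-56,0),(232,37.3)),((-74,-56,0),(232.2,55.5)),((-98,56,0),(329,37.3)),((-74,56,0),(329.3,56))]
    r=[]
    for k,v in D: r.append(proj(d,Q.apply(np.array(tf(*k,a))/1e3)+o,True)-v)
    for k,v in [((-40,-95,8),(210.3,49)),((-40,95,8),(342.3,48.7))]: r.append(proj(d,Q.apply(np.array(k)/1e3)+o,True)-v)
    m=[(proj(d,Q.apply(np.array(tf(x,-29,10,a))/1e3)+o,True)+proj(d,Q.apply(np.array(tf(x,29,10,a))/1e3)+o,True))/2 for x in(-100,65)]
    r.append([m[0][0]-281.8,0]);r.append([m[1][0]-283.3,0])
    return np.array(r).ravel()
s=least_squares(res,[.557,.167,.3,.5],loss='soft_l1')
print(np.round(s.x,4),np.degrees(s.x[2]));print(np.round(res(s.x).reshape(-1,2),1).tolist())
p=s.x;Q=R.from_euler('z',p[2])
for u,v in((266.3,107),(283.7,137.5),(298,127.5)):
    o,r=ray(d,u,v,True); o=Q.inv().apply(o-[p[0],p[1],.12]);r=Q.inv().apply(r)
    A=R.from_euler('y',.55);o=A.apply(o);r=A.apply(r)
    k=(.006-o[2])/r[2];print('pad tray mm',np.round((o+k*r)*1e3,1))
# blade edge expected pixel from tool pose
S=st();r=rot(S['tcp_rot'])
for y in(-.023,.023):
  for z in (0.0745,.0745-.046): print('blade',proj(d,np.array(S['position'])+r.apply([z,0,y]),True))
E
python3 fit3.py
```

```text
[0.5547 0.1695 0.2959 0.5782] 16.952636402823316
[[0.4, -1.2], [0.7, 0.3], [-0.4, -0.7], [-0.2, 0.1], [-1.7, 0.7], [1.0, 0.8], [-0.2, 0.0], [0.0, 0.0]]
pad tray mm [-12.8 -19.1   6. ]
pad tray mm [23.3  0.7  6. ]
pad tray mm [11.5 17.4  6. ]
t 13.5 p [0.4929 0.1138 0.3221] x [ 0.58   0.165 -0.798] z [-0.265  0.964  0.007] F [-0.5  0.2  0.3] g 0.0178 q [-0.396  0.271  0.072  2.405  3.062  0.18  -1.555]
blade [221.15327645 200.36176655]
blade [213.54906504 221.14041568]
blade [280.8965639  200.47668377]
blade [287.4117318  221.31059226]
```

```bash
sed -i 's/^SX,SY,SYAW=.*/SX,SY,SYAW=.5553,.1692,np.radians(17.0)/' h.py; cat >> kin.py <<'E'
F=R.from_euler('x',np.pi)
def sc(xt,lean,h): # TCP pose for edge at tray x (mm), height h mm over the floor
    Rt=toolR(SYAW,np.radians(lean))*F
    x,z=xt/1e3,h/1e3;a=.55
    e=S2W([x*np.cos(a)-z*np.sin(a),0,.12+x*np.sin(a)+z*np.cos(a)])
    return e-Rt.apply([.0745,0,.0014]),Rt
def where():
    s=ctrl.observe();r=rot(s['tcp_rot']);e=np.array(s['position'])+r.apply([.0745,0,.0014])
    o=RS.inv().apply(e-[SX,SY,.12]);o=R.from_euler('y',.55).apply(o)
    print('edge in tray mm',np.round(o*1e3,1),'lean',np.round(np.degrees(np.arcsin(r.as_matrix()[:2,0]@[np.cos(SYAW),np.sin(SYAW)])),1),'yawerr',np.round(np.degrees((RS.inv().apply(r.as_matrix()[:,2]))[0]),1))
E
python3 - <<'E'
from kin import *
go(*sc(44,33,90));where()
E
```

```text
t 13.5 p [0.4929 0.1138 0.3221] x [ 0.58   0.165 -0.798] z [-0.265  0.964  0.007] F [-0.5  0.2  0.3] g 0.0178 q [-0.396  0.271  0.072  2.405  3.062  0.18  -1.555]
turn [-1.56 -0.6   4.07] shift cm [4.7  0.43 3.38] len 5.8
edge in tray mm [ 48.2 -34.2 137.8] lean 37.1 yawerr 1.6
```

Emit:
{"name": "step_arm", "arguments": {"steps": [[[-0.5, -0.2, 1.2, 0, 0.1, 1.7, 0], [-0.5, -0.2, 1.2, 0, 0.1, 1.7, 0], [-0.5, -0.2, 1.2, 2, 0.2, 0, 0], [0, 0, 0.5, 2.4, 0.2, 0, 0], [0, 0, 0, 0, 0, 0, 0]]]}}

```text
t: 14.0
position: [0.5055, 0.1497, 0.2846]
tcp_rot: [-1.569, 0.991, 0.289]
ft_force: [-0.5, -0.2, -0.4]
grip_width: 0.0177
```

```bash
python3 - <<'E'
from kin import *
go(*sc(44,33,15));where()
d=cap('wrist','w11');crop(d,200,20,160,195,4,'w11c')
E
```

```text
t 14.0 p [0.5055 0.1497 0.2846] x [ 0.525  0.156 -0.836] z [-0.284  0.959  0.001] F [-0.5 -0.2 -0.4] g 0.0177 q [-0.495  0.375  0.11   2.353  2.998  0.162 -1.539]
turn [-0.45 -0.23  0.24] shift cm [7.87 0.08 0.3 ] len 7.88
edge in tray mm [42.8 -3.  93.7] lean 33.2 yawerr 0.5
```

View pics/w11c.png

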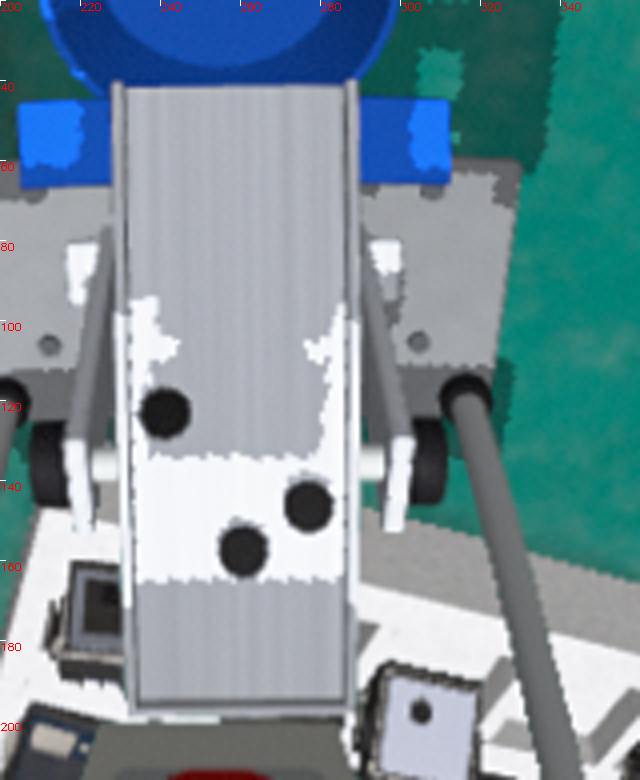

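```bash
python3 - <<'E'
from kin import *
s=ctrl.observe();d=cap('wrist');r=rot(s['tcp_rot']);tp=np.array(s['position'])
def T2W(x,y,z,a=.55): 
    x,y,z=x/1e3,y/1e3,z/1e3
    return S2W([x*np.cos(a)-z*np.sin(a),y,.12+x*np.sin(a)+z*np.cos(a)])
for n,k,v in [('earR',(-98,-56,0),(204.5,45)),('earR',(-74,-56,0),(205.5,66.8)),('earL',(-98,56,0),(312.3,44.8)),('earL',(-74,56,0),(312.5,66))]:
    print(n,proj(d,T2W(*k),True),v)
for x,L,Rr in((-100,228.3,289),(65,232.5,288.7)):
    print(x,proj(d,T2W(x,-30,10),True),proj(d,T2W(x,30,10),True),L,Rr)
for y in(-.023,.023): print('blade',proj(d,tp+r.apply([.0745,0,y+.0014]),True))
E
python3 - <<'E'
import cv2
im=cv2.imread('pics/w11.png')
c=im[190:225,200:300]
cv2.imwrite('pics/w11d.png',cv2.resize(c,None,fx=8,fy=8,interpolation=cv2.INTER_CUBIC))
E
```

```text
earR [205.03205239  44.69535966] (204.5, 45)
earR [205.18265509  66.58262215] (205.5, 66.8)
earL [312.32056469  44.13180045] (312.3, 44.8)
earL [312.62997922  65.9778083 ] (312.5, 66)
-100 [228.95176265  39.604803  ] [288.71150243  39.30707519] 228.3 289
65 [232.04351981 197.00950878] [288.05532736 196.54599973] 232.5 288.7
blade [227.24639285 202.16067552]
blade [286.51237394 202.10075642]
```

View pics/w11d.png

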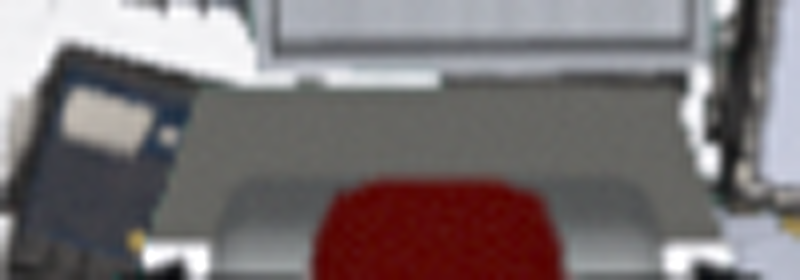

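```bash
sed -i 's/,0,\.0014\]/,0,0]/' kin.py; python3 - <<'E'
from kin import *
go(*sc(44,32,15));where()
E
```

```text
t 14.1 p [0.5047 0.1487 0.2859] x [ 0.527  0.156 -0.836] z [-0.283  0.959  0.001] F [-0.4  0.4 -0.7] g 0.0181 q [-0.496  0.371  0.112  2.354  2.999  0.161 -1.54 ]
turn [-0.52 -0.26  1.31] shift cm [ 8.04 -0.04  0.52] len 8.05
edge in tray mm [42.7 -5.1 95.4] lean 33.3 yawerr 0.6
```

Emit:
{"name": "step_arm", "arguments": {"steps": [[[-0.5, -0.3, 0, 2.0, 0, 0.5, 0], [0, 0, 0.5, 2.0, 0, 0, 0], [0, 0, 0, 2.0, 0, 0, 0], [0, 0, 0, 1.5, 0, 0, 0], [0, 0, 0, 0, 0, 0, 0]]]}}

```text
t: 14.6
position: [0.5449, 0.1595, 0.2283]
tcp_rot: [-1.571, 0.989, 0.286]
ft_force: [0.1, 0.0, -0.1]
grip_width: 0.0178
```

```bash
python3 - <<'E'
from kin import *
go(*sc(44,32,2));where()
d=cap('wrist','w12');crop(d,200,20,160,195,4,'w12c');ds=cap('scene');crop(ds,150,100,150,140,5,'s12')
E
```

```text
t 14.6 p [0.5449 0.1595 0.2283] x [ 0.527  0.155 -0.835] z [-0.282  0.959 -0.   ] F [ 0.1  0.  -0.1] g 0.0178 q [-0.436  0.538  0.053  2.319  3.022  0.295 -1.559]
turn [-0.5  -0.34  1.33] shift cm [2.24 0.31 0.63] len 2.35
edge in tray mm [48.  -6.7 24.6] lean 33.3 yawerr 0.6
```

View pics/w12c.png

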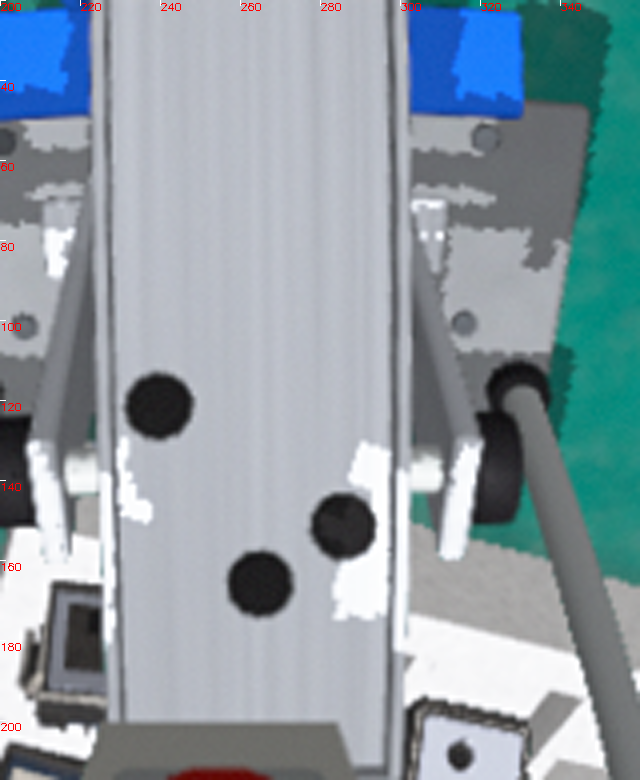

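View pics/s12.png

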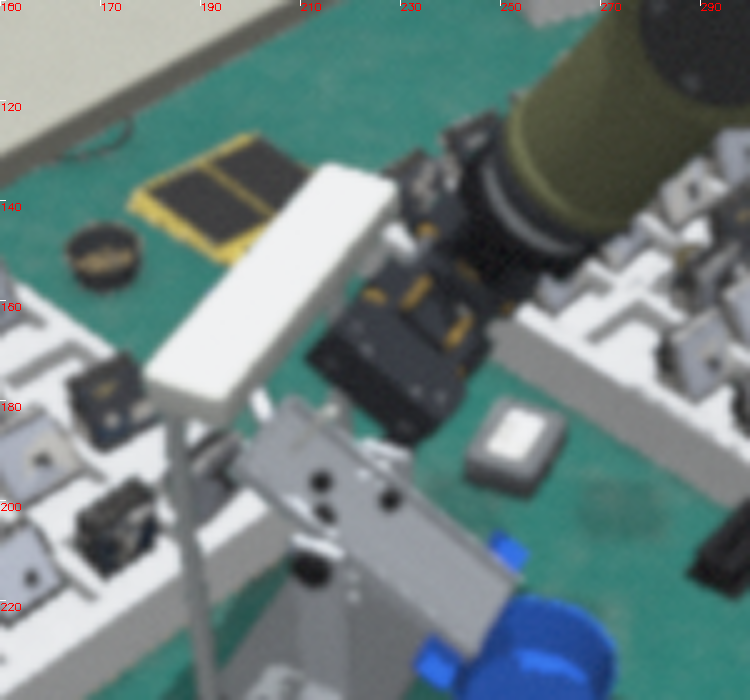

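```bash
python3 - <<'E'
from kin import *
s=st();r=rot(s['tcp_rot']);p=np.array(s['position'])
ds=cap('scene');dt=cap('top')
for k in(.0745,0,-.064,-.2): 
    print(k,proj(ds,p+r.apply([k,0,0])),proj(dt,p+r.apply([k,0,0])))
crop(dt,170,120,100,100,7,'t12')
d=ds;print(d['eye'],d['attitude'])
E
```

```text
t 14.7 p [0.5442 0.1594 0.2293] x [ 0.528  0.155 -0.835] z [-0.282  0.959 -0.   ] F [-1.   0.1 -0.5] g 0.0173 q [-0.437  0.535  0.054  2.32   3.023  0.295 -1.559]
0.0745 [212.58564063 185.14002349] [222.43059663 165.78808742]
0 [225.22603048 172.44742709] [225.42346858 176.15434207]
-0.064 [237.17756508 160.44653102] [228.2882958  186.07709483]
-0.2 [266.66957032 130.83271976] [235.50745338 211.08171483]
[-0.02662137  0.71718075  0.93383858] [-2.33447483 -0.02155249 -2.42301355]
```

View pics/t12.png

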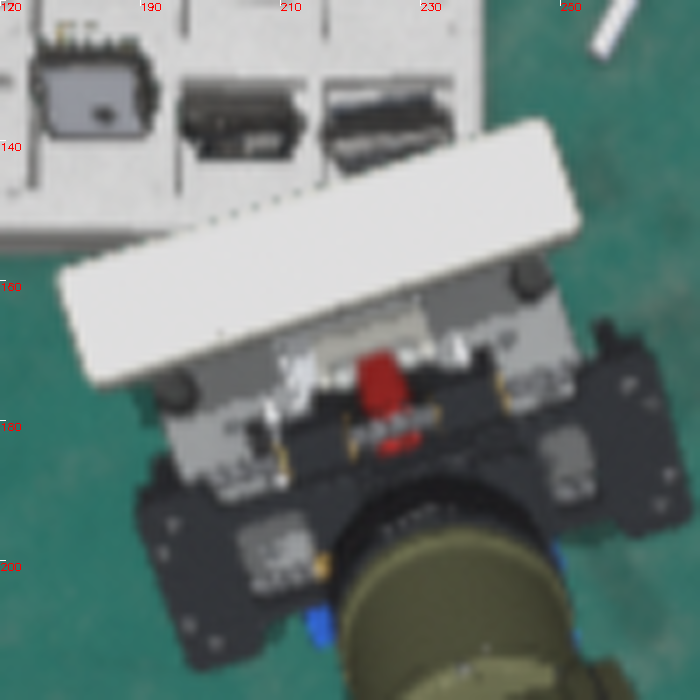

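Emit:
{"name": "step_arm", "arguments": {"steps": [[[-0.5, -0.3, 0, 0.2, 0.2, 0.75, 0], [0, 0, 0, 0, 0, 0, 0], [0, 0, 0, 0, 0, 0, 0]]]}}

```text
t: 15.1
position: [0.5408, 0.1677, 0.2287]
tcp_rot: [-1.571, 0.985, 0.298]
ft_force: [0.5, 0.6, -0.4]
grip_width: 0.0178
```

```bash
python3 - <<'E'
from kin import *
go(*sc(44,32,2));where()
d=cap('wrist','w13');crop(d,200,110,160,110,5,'w13c')
where()
E
```

```text
t 15.1 p [0.5408 0.1677 0.2287] x [ 0.528  0.162 -0.833] z [-0.294  0.956 -0.   ] F [ 0.5  0.6 -0.4] g 0.0178 q [-0.455  0.537  0.055  2.326  3.018  0.305 -1.559]
turn [0.1  0.05 1.55] shift cm [ 2.36  0.21 -0.28] len 2.38
edge in tray mm [47.2  2.8 25.7] lean 33.6 yawerr -0.1
edge in tray mm [47.2  3.  25.6] lean 33.5 yawerr -0.1
```

View pics/w13c.png

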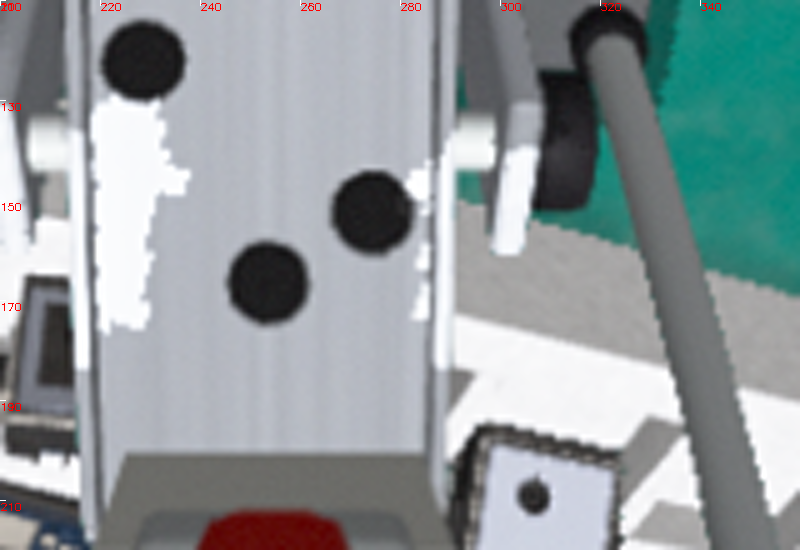

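Emit:
{"name": "step_arm", "arguments": {"steps": [[[0, 0, 0.8, 1.0, 0.1, -0.25, 0], [0, 0, 0, 0.4, 0, 0, 0], [0, 0, 0, 0, 0, 0, 0]]]}}

```text
t: 15.45
position: [0.5489, 0.1675, 0.2155]
tcp_rot: [-1.571, 1.0, 0.299]
ft_force: [-0.0, 0.0, 0.1]
grip_width: 0.0179
```

```bash
python3 - <<'E'
from kin import *
go(*sc(44,32,0));where()
d=cap('wrist','w14');crop(d,200,110,160,110,5,'w14c')
where()
E
```

```text
t 15.45 p [0.5489 0.1675 0.2155] x [ 0.516  0.159 -0.841] z [-0.295  0.956 -0.   ] F [-0.   0.   0.1] g 0.0179 q [-0.439  0.569  0.046  2.305  3.027  0.301 -1.56 ]
turn [0.12 0.07 0.7 ] shift cm [ 1.04  0.11 -0.03] len 1.04
edge in tray mm [45.8  0.4 10.4] lean 32.7 yawerr -0.1
edge in tray mm [45.9  0.2 10.5] lean 32.7 yawerr -0.1
```

View pics/w14c.png

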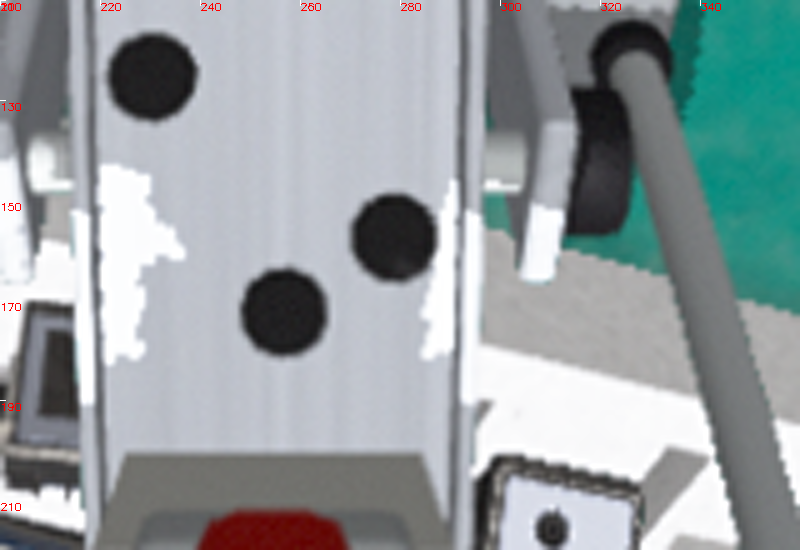

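Emit:
{"name": "step_arm", "arguments": {"steps": [[[0, 0, 0.3, 0.4, 0, 0, 0], [0, 0, 0, 0.3, 0, 0, 0]]]}}

```text
t: 15.7
position: [0.5527, 0.1684, 0.2094]
tcp_rot: [-1.571, 1.006, 0.298]
ft_force: [-0.2, 0.7, -0.7]
grip_width: 0.0179
```

```bash
python3 - <<'E'
from kin import *
go(*sc(44,32,0));where()
E
```

```text
t 15.7 p [0.5527 0.1684 0.2094] x [ 0.512  0.157 -0.844] z [-0.294  0.956 -0.   ] F [-0.2  0.7 -0.7] g 0.0179 q [-0.436  0.584  0.044  2.295  3.028  0.301 -1.56 ]
turn [0.1  0.04 0.39] shift cm [0.31 0.1  0.  ] len 0.33
edge in tray mm [45.5  0.   3.1] lean 32.4 yawerr -0.1
```

Emit:
{"name": "step_arm", "arguments": {"steps": [[[0, 0, 0, 0.2, 0, 0, 0], [0, 0, 0, 0, 0, 0, 0]]]}}

```text
t: 15.9
position: [0.5539, 0.1688, 0.2071]
tcp_rot: [-1.571, 1.006, 0.298]
ft_force: [-0.4, 0.4, -0.4]
grip_width: 0.0177
```

Emit:
{"name": "step_arm", "arguments": {"steps": [[[0, 0, 0, 0.15, 0, 0, 0], [0, 0, 0, 0, 0, 0, 0]]]}}

```text
t: 16.1
position: [0.5543, 0.1689, 0.2061]
tcp_rot: [-1.571, 1.006, 0.298]
ft_force: [0.9, 0.8, -0.2]
grip_width: 0.0176
```

Emit:
{"name": "step_arm", "arguments": {"steps": [[[0, 0, 0, 0.15, 0, 0, 0]]]}}

```text
t: 16.2
position: [0.5545, 0.1689, 0.2057]
tcp_rot: [-1.571, 1.005, 0.298]
ft_force: [-11.4, -4.1, 20.2]
grip_width: 0.018
```

```bash
python3 - <<'E'
from kin import *
st();where()
E
```

```text
t 16.2 p [0.5545 0.1689 0.2057] x [ 0.512  0.158 -0.844] z [-0.294  0.956 -0.   ] F [-11.4  -4.1  20.2] g 0.018 q [-0.433  0.594  0.042  2.293  3.03   0.31  -1.561]
edge in tray mm [45.2 -0.  -1. ] lean 32.4 yawerr -0.1
```

Emit:
{"name": "step_arm", "arguments": {"steps": [[[0, 0, 0, 0, 0, 0, 0]]]}}

```text
t: 16.3
position: [0.5543, 0.1688, 0.2061]
tcp_rot: [-1.571, 1.004, 0.299]
ft_force: [-0.1, 0.2, -0.6]
grip_width: 0.018
```

```bash
python3 - <<'E'
from kin import *
st();where()
d=cap('wrist','w15');crop(d,200,10,160,195,4,'w15c')
st()
E
```

```text
t 16.3 p [0.5543 0.1688 0.2061] x [ 0.513  0.158 -0.844] z [-0.294  0.956 -0.   ] F [-0.1  0.2 -0.6] g 0.018 q [-0.433  0.593  0.042  2.294  3.03   0.31  -1.561]
edge in tray mm [45.3  0.  -0.5] lean 32.4 yawerr -0.1
t 16.35 p [0.5543 0.1688 0.206 ] x [ 0.513  0.158 -0.844] z [-0.294  0.956 -0.   ] F [ 0.1 -0.4 -0.1] g 0.0179 q [-0.433  0.593  0.042  2.294  3.03   0.31  -1.561]
```

View pics/w15c.png

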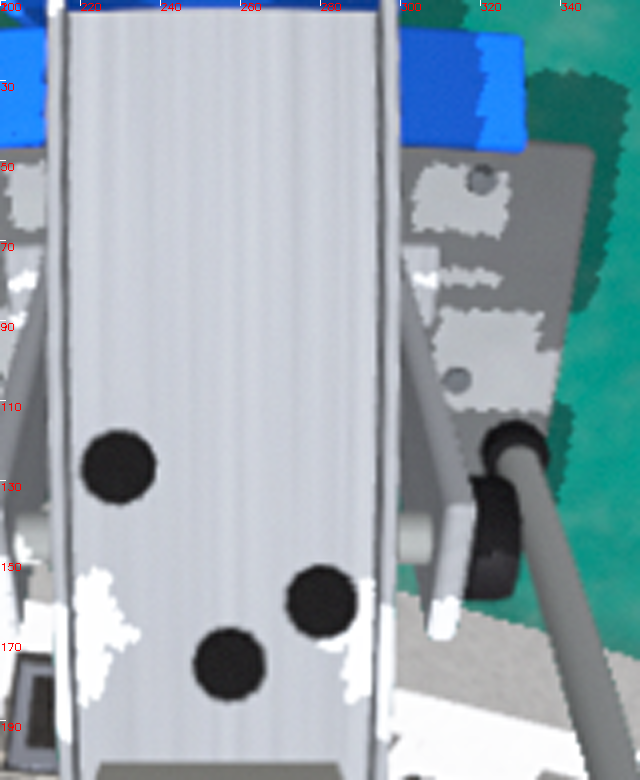

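```bash
cat >> kin.py <<'E'
def plan(x1,l1,h,n):
    s=ctrl.observe();r=rot(s['tcp_rot']);e=np.array(s['position'])+r.apply([.0745,0,0])
    o=R.from_euler('y',.55).apply(RS.inv().apply(e-[SX,SY,.12]))*1e3
    l0=np.degrees(np.arcsin(r.as_matrix()[:2,0]@[np.cos(SYAW),np.sin(SYAW)]))
    P,Q=np.array(s['position']),r
    for i in range(1,n+1):
        f=i/n; p1,R1=sc(o[0]+f*(x1-o[0]),l0+f*(l1-l0),o[2]+f*(h-o[2]))
        print(np.round(np.degrees((Q.inv()*R1).as_rotvec()),2),np.round(Q.inv().apply(p1-P)*100,3)); P,Q=p1,R1
E
python3 - <<'E'
from kin import *
plan(5,28,-.6,4)
E
```

```text
[0.1  0.05 1.11] [-0.016  0.862  0.011]
[-0.    0.    1.11] [ 0.003  0.862 -0.   ]
[-0.    0.    1.11] [0.022 0.862 0.   ]
[ 0.   -0.    1.11] [ 0.042  0.861 -0.   ]
```

Emit:
{"name": "step_arm", "arguments": {"steps": [[[0, 0, 1.1, 0, 0.86, 0, 0], [0, 0, 1.1, 0.01, 0.86, 0, 0], [0, 0, 1.1, 0.03, 0.86, 0, 0]]]}}

```text
t: 16.65
position: [0.5355, 0.1631, 0.1938]
tcp_rot: [-1.57, 1.057, 0.299]
ft_force: [-1.2, 0.2, 7.4]
grip_width: 0.0179
```

```bash
python3 - <<'E'
from kin import *
st();where();plan(-20,26,-.6,4)
E
```

```text
t 16.65 p [0.5355 0.1631 0.1938] x [ 0.47   0.145 -0.871] z [-0.294  0.956  0.   ] F [-1.2  0.2  7.4] g 0.0179 q [-0.433  0.598  0.039  2.311  3.029  0.28  -1.563]
edge in tray mm [18.2  0.  -0.7] lean 29.4 yawerr -0.1
[0.08 0.06 0.86] [0.033 0.843 0.008]
[-0.    0.    0.86] [0.047 0.843 0.   ]
[-0.   -0.    0.86] [ 0.062  0.842 -0.   ]
[ 0.   -0.    0.86] [ 0.076  0.841 -0.   ]
```

Contact at about 7 N and tracking well. Continue the sweep.

Emit:
{"name": "step_arm", "arguments": {"steps": [[[0, 0, 0.9, 0.03, 0.84, 0, 0], [0, 0, 0.9, 0.04, 0.84, 0, 0], [0, 0, 0.9, 0.06, 0.84, 0, 0]]]}}

```text
t: 16.95
position: [0.5151, 0.1569, 0.1808]
tcp_rot: [-1.57, 1.104, 0.299]
ft_force: [-0.8, 0.1, 4.3]
grip_width: 0.0182
```

```bash
python3 - <<'E'
from kin import *
st();where();plan(-50,23,-.6,4)
d=cap('wrist','w16');crop(d,200,10,160,195,4,'w16c')
E
```

```text
t 16.95 p [0.5151 0.1569 0.1808] x [ 0.43   0.133 -0.893] z [-0.294  0.956  0.   ] F [-0.8  0.1  4.3] g 0.0182 q [-0.432  0.607  0.034  2.338  3.029  0.27  -1.565]
edge in tray mm [-10.2   0.   -0.4] lean 26.8 yawerr -0.1
[0.07 0.06 0.94] [0.088 0.868 0.006]
[0.   0.   0.94] [ 0.104  0.866 -0.   ]
[0.   0.   0.94] [0.121 0.864 0.   ]
[-0.   -0.    0.94] [ 0.137  0.862 -0.   ]
```

View pics/w16c.png

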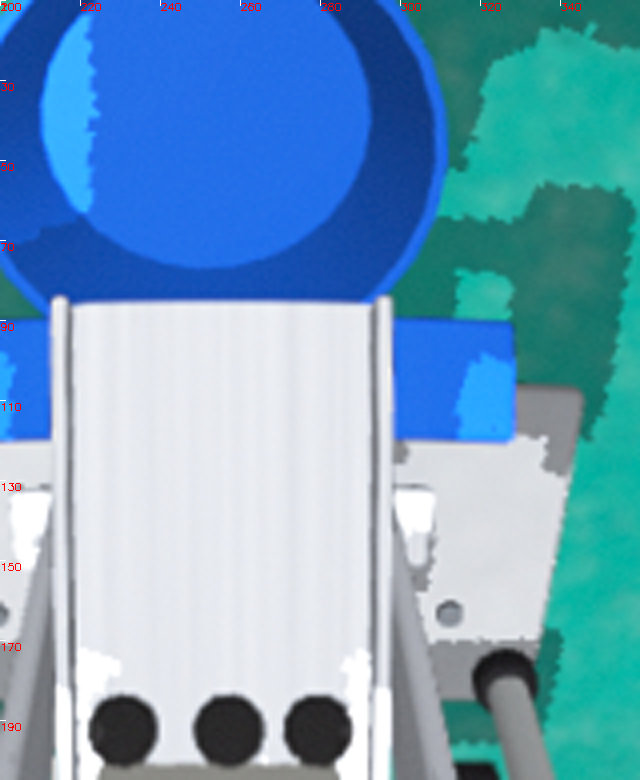

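All three pads lie in a row before the blade at (231,190), (257,190), (279,190), cup is under the lip. Continue.

Emit:
{"name": "step_arm", "arguments": {"steps": [[[0, 0, 0.9, 0.08, 0.86, 0, 0], [0, 0, 0.9, 0.09, 0.86, 0, 0], [0, 0, 0.9, 0.11, 0.86, 0, 0]]]}}

```text
t: 17.3
position: [0.4947, 0.1505, 0.1675]
tcp_rot: [-1.569, 1.148, 0.299]
ft_force: [0.0, -0.3, 8.7]
grip_width: 0.0175
```

```bash
python3 - <<'E'
from kin import *
st();where();plan(-80,20,-.6,4)
E
```

```text
t 17.3 p [0.4947 0.1505 0.1675] x [ 0.392  0.121 -0.912] z [-0.294  0.956  0.001] F [ 0.  -0.3  8.7] g 0.0175 q [-0.43   0.621  0.027  2.368  3.028  0.269 -1.568]
edge in tray mm [-38.7  -0.1  -0.2] lean 24.2 yawerr -0.1
[0.05 0.06 1.06] [0.142 0.886 0.014]
[-0.   -0.    1.06] [0.161 0.883 0.   ]
[-0.    0.    1.06] [0.18 0.88 0.  ]
[0.   0.   1.06] [ 0.198  0.876 -0.   ]
```

Emit:
{"name": "step_arm", "arguments": {"steps": [[[0, 0, 1.1, 0.13, 0.88, 0, 0], [0, 0, 1.1, 0.15, 0.88, 0, 0], [0, 0, 1.1, 0.17, 0.88, 0, 0]]]}}

```text
t: 17.6
position: [0.4752, 0.1445, 0.1547]
tcp_rot: [-1.568, 1.199, 0.3]
ft_force: [-1.5, -1.7, 12.2]
grip_width: 0.0176
```

```bash
python3 - <<'E'
from kin import *
st();where();plan(-110,16.5,-.1,4)
d=cap('wrist','w17');crop(d,180,10,160,195,4,'w17c')
E
```

```text
t 17.6 p [0.4752 0.1445 0.1547] x [ 0.347  0.107 -0.932] z [-0.293  0.956  0.001] F [-1.5 -1.7 12.2] g 0.0176 q [-0.427  0.635  0.021  2.387  3.028  0.252 -1.571]
edge in tray mm [-66.5  -0.1   0. ] lean 21.3 yawerr -0.0
[0.03 0.07 1.2 ] [0.197 0.913 0.019]
[-0.  -0.   1.2] [ 0.219  0.909 -0.   ]
[0.  0.  1.2] [ 0.242  0.904 -0.   ]
[-0.   0.   1.2] [0.264 0.899 0.   ]
```

View pics/w17c.png

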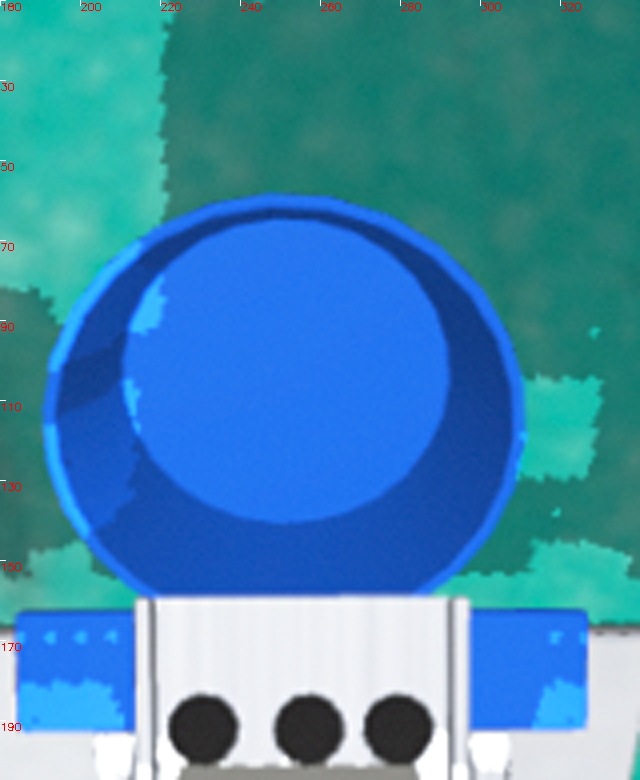

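Emit:
{"name": "step_arm", "arguments": {"steps": [[[0, 0, 1.2, 0.17, 0.91, 0, 0], [0, 0, 1.2, 0.19, 0.91, 0, 0], [0, 0, 1.2, 0.21, 0.9, 0, 0]]]}}

```text
t: 17.95
position: [0.4498, 0.1367, 0.1383]
tcp_rot: [-1.568, 1.269, 0.3]
ft_force: [-0.1, -0.5, -1.8]
grip_width: 0.0179
```

```bash
python3 - <<'E'
from kin import *
st();where();plan(-115,15.5,0.3,2)
d=cap('wrist','w18');crop(d,180,10,160,195,4,'w18c')
E
```

```text
t 17.95 p [0.4498 0.1367 0.1383] x [ 0.283  0.088 -0.955] z [-0.293  0.956  0.001] F [-0.1 -0.5 -1.8] g 0.0179 q [-0.424  0.657  0.014  2.408  3.028  0.224 -1.573]
edge in tray mm [-1.029e+02 -1.000e-01  1.100e+00] lean 17.3 yawerr -0.0
[0.03 0.06 0.88] [0.187 0.462 0.022]
[-0.    0.    0.88] [0.196 0.459 0.   ]
```

View pics/w18c.png

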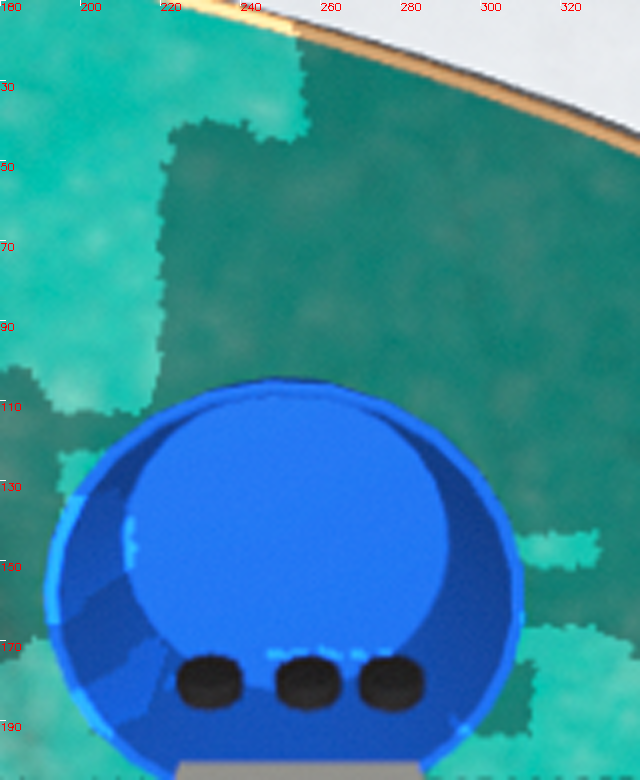

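Emit:
{"name": "step_arm", "arguments": {"steps": [[[0, 0, 0, 0, 0.4, 0, 0], [0, 0, 0, 0, 0, 0, 0], [0, 0, 0, 0, 0, 0, 0], [0, 0, 0, 0, 0, 0, 0]]]}}

```text
t: 18.4
position: [0.4433, 0.1346, 0.1352]
tcp_rot: [-1.569, 1.276, 0.299]
ft_force: [0.1, -0.1, -1.1]
grip_width: 0.0181
```

```bash
python3 - <<'E'
from kin import *
st();where()
d=cap('wrist','w19')
E
```

```text
t 18.4 p [0.4433 0.1346 0.1352] x [ 0.277  0.086 -0.957] z [-0.293  0.956  0.   ] F [ 0.1 -0.1 -1.1] g 0.0181 q [-0.424  0.662  0.012  2.423  3.028  0.238 -1.575]
edge in tray mm [-110.9   -0.2    2.1] lean 16.9 yawerr -0.1
```

View pics/w19.png

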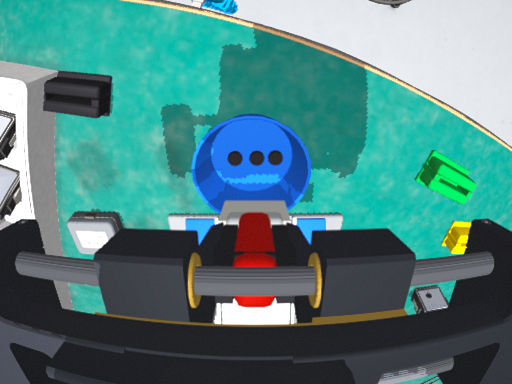

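All three pads are in the cup at (235,158), (257,158), (275,158). Now back away and plan to unflip the wrist and return the scraper to its holder.

```bash
python3 - <<'E'
from kin import *
s=st();q=np.array(s['joints'])
for p,yaw,l in (([.41,.124,.25],17,24),([.41,.05,.27],8,32),([.43,-.03,.30],-3,38),([.46,-.03,.30],-3,38),([.50,-.03,.33],-3,45)):
    Rt=toolR(np.radians(yaw),np.radians(l))*F
    q,a,b=ik(np.array(p),Rt,q);print(p,l,np.round(q,2),round(a,1),round(b,1))
Rt=toolR(np.radians(10),np.radians(30))*F
go([.41,.05,.27],Rt)
E
```

```text
t 18.45 p [0.4434 0.1347 0.1352] x [ 0.277  0.086 -0.957] z [-0.293  0.956  0.   ] F [-0.5  0.1 -0.5] g 0.0179 q [-0.424  0.662  0.012  2.423  3.028  0.238 -1.575]
[0.41, 0.124, 0.25] 24 [-0.52  0.34  0.1   2.52  3.    0.13 -1.55] 0.0 0.0
[0.41, 0.05, 0.27] 32 [ 0.52  0.68 -1.47  2.56  1.71  0.97 -0.5 ] 1.8 0.4
[0.43, -0.03, 0.3] 38 [ 0.75  0.62 -1.47  2.56  1.8   0.96 -0.54] 2.3 0.5
[0.46, -0.03, 0.3] 38 [ 0.73  0.65 -1.43  2.5   1.82  0.97 -0.49] 0.0 0.0
[0.5, -0.03, 0.33] 45 [ 0.74  0.66 -1.44  2.47  1.93  1.03 -0.53] 0.0 0.0
t 18.45 p [0.4434 0.1347 0.1352] x [ 0.277  0.086 -0.957] z [-0.293  0.956  0.   ] F [-0.5  0.1 -0.5] g 0.0179 q [-0.424  0.662  0.012  2.423  3.028  0.238 -1.575]
turn [  6.48   2.84 -13.1 ] shift cm [-14.55   1.52  -7.11] len 16.26
```

```bash
python3 - <<'E'
from kin import *
s=ctrl.observe();q=np.array(s['joints'])
for p,yaw,l in (([.445,.12,.20],17,21),([.45,.08,.24],12,26),([.46,.03,.26],4,29),([.48,-.03,.27],-4,30),([.48,-.03,.27],-4,33)):
    Rt=toolR(np.radians(yaw),np.radians(l))*F
    q,a,b=ik(np.array(p),Rt,q,reg=.02);print(p,l,np.round(q,2),round(a,1),round(b,1))
    Pq,r=tool(q); 
q[4]=3.1
for j5 in np.arange(3.1,0,-.5):
    qq=q.copy();qq[4]=j5;Pp,r=tool(qq);print(round(j5,1),np.round(Pp,3),np.round(Pp+r.apply([.0745,0,0]),3))
go([.445,.12,.20],toolR(np.radians(17),np.radians(21))*F)
go([.48,-.03,.27],toolR(np.radians(-4),np.radians(32))*F)
E
```

```text
[0.445, 0.12, 0.2] 21 [-0.4   0.5   0.03  2.45  3.05  0.17 -1.56] 0.0 0.0
[0.45, 0.08, 0.24] 26 [-0.34  0.4   0.05  2.49  3.05  0.2  -1.56] 0.0 0.0
[0.46, 0.03, 0.26] 29 [-0.28  0.36  0.1   2.5   3.02  0.22 -1.58] 0.0 0.0
[0.48, -0.03, 0.27] 30 [-0.18  0.35  0.14  2.46  3.03  0.18 -1.59] 0.0 0.0
[0.48, -0.03, 0.27] 33 [-0.18  0.36  0.13  2.51  3.03  0.3  -1.6 ] 0.0 0.0
3.1 [ 0.48  -0.023  0.27 ] [ 0.521 -0.024  0.207]
2.6 [ 0.469 -0.071  0.268] [ 0.508 -0.083  0.205]
2.1 [ 0.438 -0.108  0.26 ] [ 0.469 -0.128  0.196]
1.6 [ 0.393 -0.124  0.248] [ 0.415 -0.148  0.181]
1.1 [ 0.347 -0.117  0.235] [ 0.358 -0.139  0.165]
0.6 [ 0.309 -0.087  0.224] [ 0.312 -0.103  0.151]
0.1 [ 0.29  -0.043  0.217] [ 0.289 -0.048  0.143]
t 18.45 p [0.4434 0.1347 0.1352] x [ 0.277  0.086 -0.957] z [-0.293  0.956  0.   ] F [-0.5  0.1 -0.5] g 0.0179 q [-0.424  0.662  0.012  2.423  3.028  0.238 -1.575]
turn [ 0.05  0.04 -4.12] shift cm [-6.28 -1.62 -1.45] len 6.64
t 18.45 p [0.4434 0.1347 0.1352] x [ 0.277  0.086 -0.957] z [-0.293  0.956  0.   ] F [-0.5  0.1 -0.5] g 0.0179 q [-0.424  0.662  0.012  2.423  3.028  0.238 -1.575]
turn [ 19.22   8.76 -14.95] shift cm [-13.29  -2.64 -16.81] len 21.59
```

Emit:
{"name": "step_arm", "arguments": {"steps": [[[0, 0, 0, -1.8, 0, 0, 0], [0, 0, 0, -2.5, 0, 0, 0], [0, 0, -2, -2.0, -0.5, -1, 0], [1, 0.5, -2.5, -1.5, -0.7, -2, 0], [3, 1.5, -2, -1.0, -0.5, -2.5, 0], [4, 2, -2, -1.0, -0.5, -3, 0]]]}}

```text
t: 19.05
position: [0.4575, 0.051, 0.2394]
tcp_rot: [-1.588, 1.12, 0.13]
ft_force: [0.2, -0.3, -0.2]
grip_width: 0.0177
```

```bash
python3 - <<'E'
from kin import *
go([.48,-.03,.28],toolR(np.radians(-4),np.radians(32))*F)
cap('scene','s20')
E
```

```text
t 19.05 p [0.4575 0.051  0.2394] x [ 0.432  0.056 -0.9  ] z [-0.144  0.989 -0.007] F [ 0.2 -0.3 -0.2] g 0.0177 q [-0.295  0.407  0.073  2.466  3.046  0.18  -1.561]
turn [10.97  5.59 -6.09] shift cm [-3.14 -2.7  -8.37] len 9.33
```

View pics/s20.png

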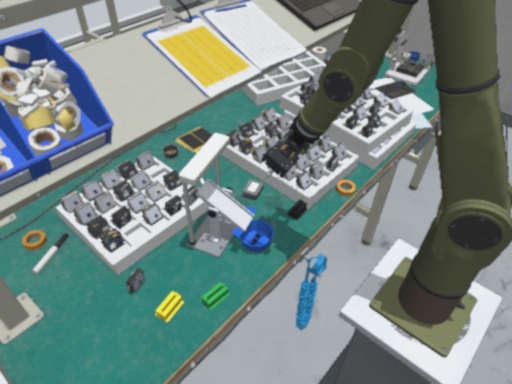

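Emit:
{"name": "step_arm", "arguments": {"steps": [[[3.5, 1.8, -2, -1.0, -0.9, -2.8, 0], [3.5, 1.8, -2, -1.0, -0.9, -2.8, 0], [3.5, 1.8, -2, -1.0, -0.9, -2.6, 0], [0, 0, 0, 0, 0, 0, 0]]]}}

```text
t: 19.5
position: [0.4725, -0.0383, 0.2826]
tcp_rot: [-1.574, 1.006, -0.084]
ft_force: [-0.1, 0.6, -0.6]
grip_width: 0.0178
```

```bash
python3 - <<'E'
from kin import *
s=go([.48,-.03,.28],toolR(np.radians(-4),np.radians(32))*F)
q=np.array(s['joints']);q2=q.copy();q2[4]-=np.radians(8.2);print(rel(q,q2))
for j5 in np.arange(q[4],0,-.5):
    qq=q.copy();qq[4]=j5;Pp,r=tool(qq);print(round(j5,1),np.round(Pp,3),np.round(Pp+r.apply([.0745,0,0]),3))
E
```

```text
t 19.5 p [ 0.4725 -0.0383  0.2826] x [ 0.533 -0.045 -0.845] z [ 0.081  0.997 -0.002] F [-0.1  0.6 -0.6] g 0.0178 q [-0.181  0.325  0.15   2.474  3.026  0.216 -1.584]
turn [-0.5  -0.43  0.35] shift cm [ 0.58 -0.43  0.89] len 1.15
(array([ 8.00972262,  1.75608684, -0.0224195 ]), array([-0.01571053,  0.05858229, -1.02417134]))
3.0 [ 0.481 -0.037  0.283] [ 0.52  -0.041  0.22 ]
2.5 [ 0.47  -0.071  0.28 ] [ 0.507 -0.082  0.217]
2.0 [ 0.446 -0.095  0.272] [ 0.477 -0.112  0.207]
1.5 [ 0.413 -0.104  0.261] [ 0.438 -0.123  0.193]
1.0 [ 0.381 -0.096  0.249] [ 0.398 -0.112  0.178]
0.5 [ 0.357 -0.072  0.239] [ 0.369 -0.083  0.166]
0.0 [ 0.346 -0.038  0.234] [ 0.356 -0.042  0.16 ]
```

Emit:
{"name": "step_arm", "arguments": {"steps": [[[8.0, 1.75, 0, 0, 0.06, -1.02, 0], [8.0, 1.75, 0, 0, 0.06, -1.02, 0], [8.0, 1.75, 0, 0, 0.06, -1.02, 0], [8.0, 1.75, 0, 0, 0.06, -1.02, 0], [8.0, 1.75, 0, 0, 0.06, -1.02, 0], [8.0, 1.75, 0, 0, 0.06, -1.02, 0]]]}}

```text
t: 20.1
position: [0.4444, -0.0872, 0.2719]
tcp_rot: [-0.999, 1.063, -0.417]
ft_force: [-0.6, -0.3, -0.7]
grip_width: 0.0179
```

```bash
python3 - <<'E'
from kin import *
s=st()
q=np.array(s['joints']);q2=q.copy();q2[4]-=np.radians(8.2);print(rel(q,q2))
E
```

```text
t 20.1 p [ 0.4444 -0.0872  0.2719] x [ 0.444 -0.197 -0.874] z [0.773 0.578 0.263] F [-0.6 -0.3 -0.7] g 0.0179 q [-0.319  0.345  0.347  2.481  2.527  0.159 -1.947]
(array([ 8.09702065,  1.20484872, -0.47602124]), array([-0.00854843, -0.22768154, -0.72168764]))
```

Emit:
{"name": "step_arm", "arguments": {"steps": [[[8.1, 1.2, -0.5, 0, -0.23, -0.72, 0], [8.1, 1.2, -0.5, 0, -0.23, -0.72, 0], [8.1, 1.2, -0.5, 0, -0.23, -0.72, 0], [8.1, 1.2, -0.5, 0, -0.23, -0.72, 0]]]}}

```text
t: 20.5
position: [0.4216, -0.1024, 0.2641]
tcp_rot: [-0.574, 1.103, -0.592]
ft_force: [0.4, -0.5, -1.5]
grip_width: 0.0178
```

```bash
python3 - <<'E'
from kin import *
s=st()
q=np.array(s['joints']);q2=q.copy();q2[4]-=np.radians(8.2);print(rel(q,q2))
E
```

```text
t 20.5 p [ 0.4216 -0.1024  0.2641] x [ 0.374 -0.251 -0.893] z [0.925 0.033 0.378] F [ 0.4 -0.5 -1.5] g 0.0178 q [-0.405  0.364  0.465  2.488  2.202  0.115 -2.203]
(array([ 8.14539119,  0.76243384, -0.55793992]), array([-0.00454659, -0.29347364, -0.46741237]))
```

```bash
python3 - <<'E'
from kin import *
s=st();q=np.array(s['joints'])
wp=[q,np.array([-.2,.36,.25,2.45,1.45,.25,-2.05]),np.array([0,.36,.0,2.38,.7,.35,-1.85]),np.array([.1,.40,-.15,2.25,.2,.5,-1.78])]
for a,b,n in((0,1,6),(1,2,6),(2,3,4)):
    print('seg',a, np.round(tool(wp[b])[0],3), np.round(tool(wp[b])[0]+tool(wp[b])[1].apply([.0745,0,0]),3))
    for i in range(n):
        t,sh=rel(wp[a]+(wp[b]-wp[a])*i/n,wp[a]+(wp[b]-wp[a])*(i+1)/n);print(np.round(t,1),np.round(sh,2))
E
```

```text
t 20.5 p [ 0.4216 -0.1024  0.2641] x [ 0.374 -0.251 -0.893] z [0.925 0.033 0.378] F [ 0.4 -0.5 -1.5] g 0.0178 q [-0.405  0.364  0.465  2.488  2.202  0.115 -2.203]
seg 0 [ 0.414 -0.148  0.259] [ 0.435 -0.173  0.192]
[ 5.9 -0.  -0.9] [ 0.16 -0.85  0.12]
[ 5.9  0.2 -1. ] [ 0.15 -0.88  0.01]
[ 5.9  0.4 -1.1] [ 0.14 -0.9  -0.1 ]
[ 5.9  0.6 -1.2] [ 0.13 -0.91 -0.22]
[ 5.9  0.9 -1.2] [ 0.12 -0.92 -0.34]
[ 5.8  1.1 -1.3] [ 0.1  -0.93 -0.46]
seg 1 [ 0.375 -0.119  0.242] [ 0.385 -0.135  0.17 ]
[ 5.1  1.3 -0.7] [ 0.07 -0.3  -0.48]
[ 5.   1.6 -0.7] [ 0.04 -0.27 -0.63]
[ 5.   1.8 -0.6] [ 0.   -0.24 -0.78]
[ 4.9  2.  -0.6] [-0.03 -0.21 -0.93]
[ 4.9  2.3 -0.6] [-0.07 -0.18 -1.08]
[ 4.8  2.5 -0.6] [-0.11 -0.16 -1.24]
seg 2 [ 0.378 -0.055  0.237] [ 0.379 -0.058  0.162]
[ 5.5  2.3 -1.2] [-0.01  0.43 -0.97]
[ 5.3  2.7 -1.2] [-0.08  0.42 -1.35]
[ 5.2  3.2 -1.3] [-0.16  0.4  -1.72]
[ 5.   3.6 -1.4] [-0.23  0.35 -2.08]
```

Emit:
{"name": "step_arm", "arguments": {"steps": [[[5.9, 0, -0.9, 0, -0.85, 0.1, 0], [5.9, 0.2, -1, 0, -0.88, 0, 0], [5.9, 0.4, -1.1, 0, -0.9, -0.1, 0], [5.9, 0.6, -1.2, 0, -0.91, -0.2, 0], [5.9, 0.9, -1.2, 0, -0.92, -0.35, 0], [5.8, 1.1, -1.3, 0, -0.93, -0.45, 0]]]}}

```text
t: 21.1
position: [0.4013, -0.1391, 0.2664]
tcp_rot: [-0.227, 1.114, -0.828]
ft_force: [0.1, -0.1, -0.7]
grip_width: 0.0181
```

```bash
python3 - <<'E'
from kin import *
s=st();q=np.array(s['joints'])
wp=[q,np.array([0,.36,.0,2.38,.7,.35,-1.85]),np.array([.1,.40,-.15,2.25,.2,.5,-1.78])]
for a,b,n in((0,1,7),(1,2,4)):
    print('seg',a, np.round(tool(wp[b])[0],3), np.round(tool(wp[b])[0]+tool(wp[b])[1].apply([.0745,0,0]),3))
    for i in range(n):
        t,sh=rel(wp[a]+(wp[b]-wp[a])*i/n,wp[a]+(wp[b]-wp[a])*(i+1)/n);print(np.round(t,1),np.round(sh,2))
E
```

```text
t 21.1 p [ 0.4013 -0.1391  0.2664] x [ 0.298 -0.325 -0.897] z [ 0.757 -0.492  0.43 ] F [ 0.1 -0.1 -0.7] g 0.0181 q [-0.497  0.398  0.679  2.473  1.511  0.053 -2.003]
seg 0 [ 0.375 -0.119  0.242] [ 0.385 -0.135  0.17 ]
[ 4.8  0.5 -0.4] [ 0.38 -0.3   0.09]
[ 4.9  0.9 -0.5] [ 0.28 -0.33 -0.16]
[ 4.8  1.3 -0.6] [ 0.17 -0.36 -0.42]
[ 4.8  1.6 -0.7] [ 0.05 -0.4  -0.67]
[ 4.7  2.  -0.8] [-0.07 -0.44 -0.93]
[ 4.6  2.4 -0.9] [-0.19 -0.49 -1.19]
[ 4.5  2.8 -1. ] [-0.31 -0.54 -1.46]
seg 1 [ 0.378 -0.055  0.237] [ 0.379 -0.058  0.162]
[ 5.5  2.3 -1.2] [-0.01  0.43 -0.97]
[ 5.3  2.7 -1.2] [-0.08  0.42 -1.35]
[ 5.2  3.2 -1.3] [-0.16  0.4  -1.72]
[ 5.   3.6 -1.4] [-0.23  0.35 -2.08]
```

Emit:
{"name": "step_arm", "arguments": {"steps": [[[4.8, 0.5, -0.4, 0.3, -0.3, 0.1, 0], [4.9, 0.9, -0.5, 0.3, -0.33, -0.16, 0], [4.8, 1.3, -0.6, 0.17, -0.36, -0.42, 0], [4.8, 1.6, -0.7, 0.05, -0.4, -0.67, 0]]]}}

```text
t: 21.5
position: [0.3875, -0.1398, 0.2531]
tcp_rot: [0.013, 1.191, -0.936]
ft_force: [-0.1, -0.3, -0.7]
grip_width: 0.0178
```

```bash
python3 - <<'E'
from kin import *
s=st();go([.40,-.06,.22],toolR(np.radians(3.8),0))
E
```

```text
t 21.5 p [ 0.3875 -0.1398  0.2531] x [ 0.22  -0.299 -0.929] z [ 0.54  -0.755  0.371] F [-0.1 -0.3 -0.7] g 0.0178 q [-0.27   0.369  0.372  2.439  0.968  0.191 -1.826]
t 21.5 p [ 0.3875 -0.1398  0.2531] x [ 0.22  -0.299 -0.929] z [ 0.54  -0.755  0.371] F [-0.1 -0.3 -0.7] g 0.0178 q [-0.27   0.369  0.372  2.439  0.968  0.191 -1.826]
turn [31.45 21.13 -6.32] shift cm [ 0.96  5.65 -6.58] len 8.73
```

Emit:
{"name": "step_arm", "arguments": {"steps": [[[5.3, 3.5, -1.0, 0, 0.9, -1.1, 0], [5.3, 3.5, -1.0, 0, 0.9, -1.1, 0], [5.3, 3.5, -1.0, 0, 0.9, -1.1, 0], [5.3, 3.5, -1.0, 0, 0.9, -1.1, 0], [5.3, 3.5, -1.0, 0, 0.9, -1.1, 0], [4.5, 3.3, -1.0, 0, 0.9, -1.1, 0], [0, 0, 0, 0, 0, 0, 0]]]}}

```text
t: 22.2
position: [0.4139, -0.0504, 0.2381]
tcp_rot: [-2.941, 1.551, 1.84]
ft_force: [0.3, -0.4, -0.9]
grip_width: 0.0177
```

```bash
python3 - <<'E'
from kin import *
s=go([.4352,-.0424,.18],toolR(np.radians(3.8),0))
d=cap('wrist','w21');crop(d,180,130,160,110,5,'w21c')
E
```

```text
t 22.2 p [ 0.4139 -0.0504  0.2381] x [-0.005  0.019 -1.   ] z [ 0.068 -0.997 -0.019] F [ 0.3 -0.4 -0.9] g 0.0177 q [ 0.153  0.436 -0.185  2.152  0.109  0.567 -1.61 ]
turn [ 0.1  -1.11  0.23] shift cm [ 5.81  2.2  -0.54] len 6.24
```

View pics/w21.png

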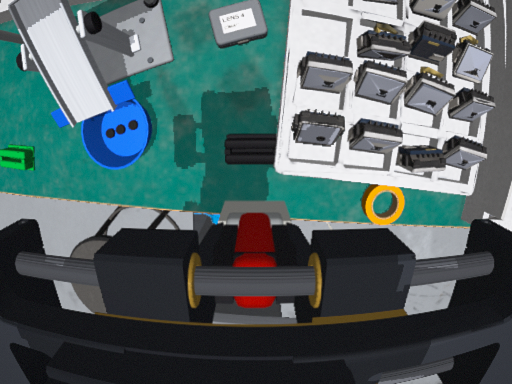

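Emit:
{"name": "step_arm", "arguments": {"steps": [[[0, -0.5, 0.2, 1.5, 0.7, -0.2, 0], [0, -0.5, 0, 2, 0.7, -0.2, 0], [0, 0, 0, 2, 0.7, -0.1, 0], [0, 0, 0, 2.5, 0, 0, 0], [0, 0, 0, 0, 0, 0, 0], [0, 0, 0, 0, 0, 0, 0]]]}}

```text
t: 22.85
position: [0.4294, -0.0428, 0.1559]
tcp_rot: [-0.48, 1.562, -1.96]
ft_force: [-0.2, 0.3, -1.1]
grip_width: 0.0179
```

```bash
python3 - <<'E'
from kin import *
s=go([.4354,-.0424,.115],toolR(np.radians(3.8),0))
E
```

```text
t 22.85 p [ 0.4294 -0.0428  0.1559] x [-0.003 -0.008 -1.   ] z [ 0.091 -0.996  0.008] F [-0.2  0.3 -1.1] g 0.0179 q [ 0.05   0.607 -0.099  2.212  0.197  0.335 -1.698]
turn [1.39 0.45 0.23] shift cm [ 4.09  0.61 -0.02] len 4.13
```

Emit:
{"name": "step_arm", "arguments": {"steps": [[[1.4, 0.4, 0.3, 1.5, 0.3, 0, 0], [0, 0, 0, 1.5, 0.1, 0, 0], [0, 0, 0, 0, 0, 0, 0], [0, 0, 0, 0, 0, 0, 0]]]}}

```text
t: 23.25
position: [0.4342, -0.0424, 0.1296]
tcp_rot: [1.201, 1.563, -0.299]
ft_force: [0.1, 0.1, -0.0]
grip_width: 0.0181
```

```bash
python3 - <<'E'
from kin import *
s=go([.4356,-.0424,.115],toolR(np.radians(3.8),0))
d=cap('wrist','w22');crop(d,180,130,160,110,5,'w22c')
s=go([.4356,-.0424,.115],toolR(np.radians(3.8),0))
E
```

```text
t 23.25 p [ 0.4342 -0.0424  0.1296] x [ 0.007 -0.002 -1.   ] z [ 0.07  -0.998  0.003] F [ 0.1  0.1 -0. ] g 0.0181 q [ 0.038  0.664 -0.076  2.229  0.201  0.248 -1.718]
turn [ 0.22  0.15 -0.4 ] shift cm [1.46 0.12 0.  ] len 1.46
t 23.3 p [ 0.4343 -0.0424  0.1296] x [ 0.007 -0.002 -1.   ] z [ 0.07  -0.998  0.003] F [-0.5 -0.2 -0.8] g 0.0182 q [ 0.038  0.664 -0.076  2.229  0.201  0.248 -1.718]
turn [ 0.22  0.15 -0.41] shift cm [1.46 0.12 0.01] len 1.47
```

View pics/w22c.png

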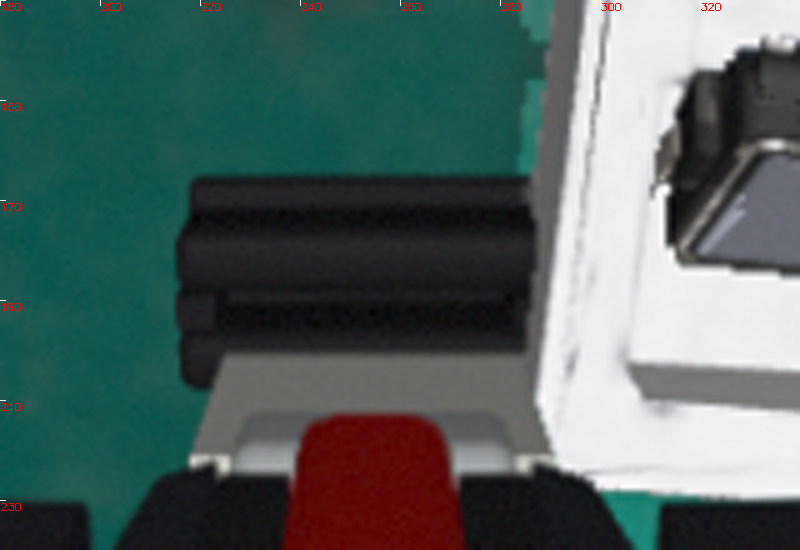

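Emit:
{"name": "step_arm", "arguments": {"steps": [[[0.2, 0.1, -0.3, 1.0, 0.15, 0, 0], [0, 0, 0, 1.0, 0, 0, 0], [0, 0, 0, 0, 0, 0, 0], [0, 0, 0, 0, 0, 0, 0]]]}}

```text
t: 23.7
position: [0.4371, -0.0424, 0.1098]
tcp_rot: [1.367, 1.566, -0.138]
ft_force: [-0.7, -1.0, -0.9]
grip_width: 0.0182
```

```bash
python3 - <<'E'
from kin import *
s=go([.4356,-.0424,.0802],toolR(np.radians(3.8),0))
r=rot(s['tcp_rot']);print('edge',np.array(s['position'])+r.apply([.0745,0,0]))
d=cap('wrist','w23');crop(d,180,150,160,90,5,'w23c')
E
```

```text
t 23.7 p [ 0.4371 -0.0424  0.1098] x [ 0.005 -0.001 -1.   ] z [ 0.067 -0.998  0.001] F [-0.7 -1.  -0.9] g 0.0182 q [ 0.03   0.709 -0.062  2.232  0.206  0.201 -1.723]
turn [ 0.01  0.06 -0.28] shift cm [ 2.96 -0.16 -0.01] len 2.96
edge [ 0.43745546 -0.0424702   0.03529849]
```

View pics/w23c.png

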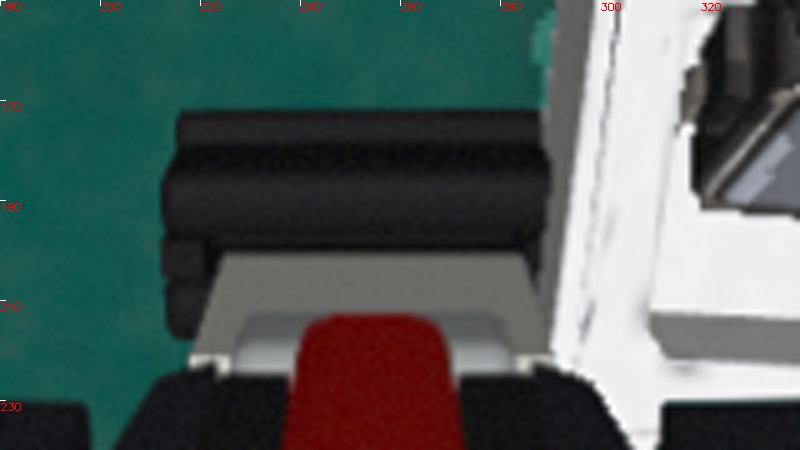

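Emit:
{"name": "step_arm", "arguments": {"steps": [[[0, 0, -0.1, 0.3, -0.15, 0, 0], [0, 0, 0, 0, 0, 0, 0]]]}}

```text
t: 23.95
position: [0.4354, -0.0425, 0.1067]
tcp_rot: [1.232, 1.568, -0.273]
ft_force: [-0.4, 0.0, -1.6]
grip_width: 0.0177
```

```bash
python3 - <<'E'
from kin import *
s=go([.4356,-.0424,.0802],toolR(np.radians(3.8),0))
r=rot(s['tcp_rot']);print('edge',np.array(s['position'])+r.apply([.0745,0,0]))
E
```

```text
t 23.95 p [ 0.4354 -0.0425  0.1067] x [ 0.003 -0.001 -1.   ] z [ 0.067 -0.998  0.001] F [-0.4  0.  -1.6] g 0.0177 q [ 0.028  0.716 -0.058  2.237  0.208  0.191 -1.724]
turn [ 0.02  0.06 -0.17] shift cm [ 2.65  0.02 -0.02] len 2.65
edge [ 0.43558061 -0.04260517  0.03218189]
```

Emit:
{"name": "step_arm", "arguments": {"steps": [[[0, 0, 0, 0.4, 0, 0, 0], [0, 0, 0, 0.4, -0.02, 0, 0]]]}}

```text
t: 24.15
position: [0.4355, -0.0426, 0.0986]
tcp_rot: [1.326, 1.567, -0.178]
ft_force: [0.3, -0.3, -1.1]
grip_width: 0.0181
```

```bash
python3 - <<'E'
from kin import *
s=go([.4356,-.0424,.0802],toolR(np.radians(3.8),0))
r=rot(s['tcp_rot']);print('edge',np.array(s['position'])+r.apply([.0745,0,0]))
E
```

```text
t 24.15 p [ 0.4355 -0.0426  0.0986] x [ 0.004 -0.001 -1.   ] z [ 0.066 -0.998  0.001] F [ 0.3 -0.3 -1.1] g 0.0181 q [ 0.023  0.733 -0.05   2.242  0.21   0.166 -1.726]
turn [ 0.01  0.06 -0.24] shift cm [ 1.84  0.   -0.02] len 1.84
edge [ 0.4358469  -0.0426302   0.02412712]
```

Edge is at 24 mm (3 mm below the holder top) with no force. It has entered the slot.

Emit:
{"name": "step_arm", "arguments": {"steps": [[[0, 0, -0.1, 0.5, 0, 0, 0], [0, 0, -0.1, 0.5, -0.02, 0, 0], [0, 0, 0, 0.5, -0.02, 0, 0]]]}}

```text
t: 24.45
position: [0.4353, -0.0426, 0.0823]
tcp_rot: [0.505, 1.57, -1.0]
ft_force: [-1.0, 0.2, -0.9]
grip_width: 0.0178
```

```bash
python3 - <<'E'
from kin import *
s=go([.4356,-.0424,.0802],toolR(np.radians(3.8),0))
r=rot(s['tcp_rot']);print('edge',np.array(s['position'])+r.apply([.0745,0,0]))
E
```

```text
t 24.45 p [ 0.4353 -0.0426  0.0823] x [ 0.001 -0.001 -1.   ] z [ 0.067 -0.998  0.001] F [-1.   0.2 -0.9] g 0.0178 q [ 0.014  0.771 -0.037  2.247  0.215  0.126 -1.73 ]
turn [ 0.01  0.06 -0.03] shift cm [ 0.21  0.04 -0.02] len 0.21
edge [ 0.43529759 -0.04265802  0.0078026 ]
```

Emit:
{"name": "step_arm", "arguments": {"steps": [[[0, 0, 0, 0.2, 0, 0, 0], [0, 0, 0, 0, 0, 0, 0]]]}}

```text
t: 24.65
position: [0.435, -0.0426, 0.0796]
tcp_rot: [-0.221, 1.57, -1.725]
ft_force: [-1.0, 0.5, 8.7]
grip_width: 0.0176
```

Emit:
{"name": "step_arm", "arguments": {"steps": [[[0, 0, 0, 0.1, 0, 0, 0]]]}}

```text
t: 24.75
position: [0.4351, -0.0426, 0.0794]
tcp_rot: [0.388, 1.569, -1.116]
ft_force: [-2.3, 0.7, 28.2]
grip_width: 0.018
```

Seated at the bottom of the slot (edge about 5 mm up). Relax, release, rise.

Emit:
{"name": "step_arm", "arguments": {"steps": [[[0, 0, 0, -0.05, 0, 0, 0.1], [0, 0, 0, 0, 0, 0, 0.35], [0, 0, 0, 0, 0, 0, 0.35], [0, 0, 0, 0, 0, 0, 0.35], [0, 0, 0, 0, 0, 0, 0.35]]]}}

```text
t: 25.25
position: [0.4353, -0.0426, 0.0801]
tcp_rot: [0.768, 1.569, -0.736]
ft_force: [-0.2, -0.3, -0.6]
grip_width: 0.0313
```

Emit:
{"name": "step_arm", "arguments": {"steps": [[[0, 0, 0, -1.5, 0, 0, 0.35], [0, 0, 0, -2.5, 0, 0, 0.35], [0, 0, 0, -3, 0, 0, 0.35], [0, 0, 0, -4, 0, 0, 0.35], [0, 0, 0, -4, -1, 0, 0.35], [0, 0, 0, -4, -1, 0, 0.35], [0, 0, 0, 0, 0, 0, 0.35]]]}}

```text
t: 25.95
position: [0.4142, -0.0434, 0.2755]
tcp_rot: [-1.117, 1.567, -2.62]
ft_force: [0.5, -0.2, -1.2]
grip_width: 0.0305
```

```bash
python3 - <<'E'
from kin import *
st();cap('wrist','w24');ds=cap('scene');crop(ds,170,120,150,140,5,'s24');dt=cap('top');crop(dt,110,130,200,110,4,'t24')
E
```

```text
t 25.95 p [ 0.4142 -0.0434  0.2755] x [-0.003 -0.002 -1.   ] z [ 0.067 -0.998  0.002] F [ 0.5 -0.2 -1.2] g 0.0305 q [ 0.13   0.37  -0.192  2.103  0.113  0.681 -1.641]
```

View pics/w24.png

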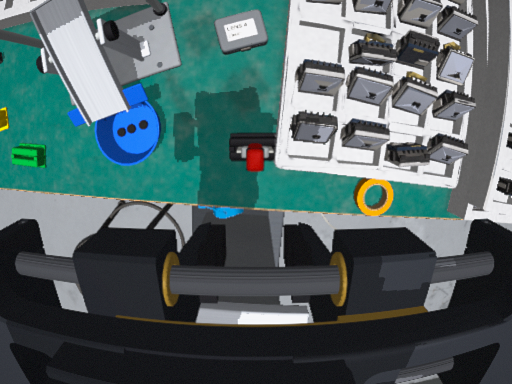

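View pics/s24.png

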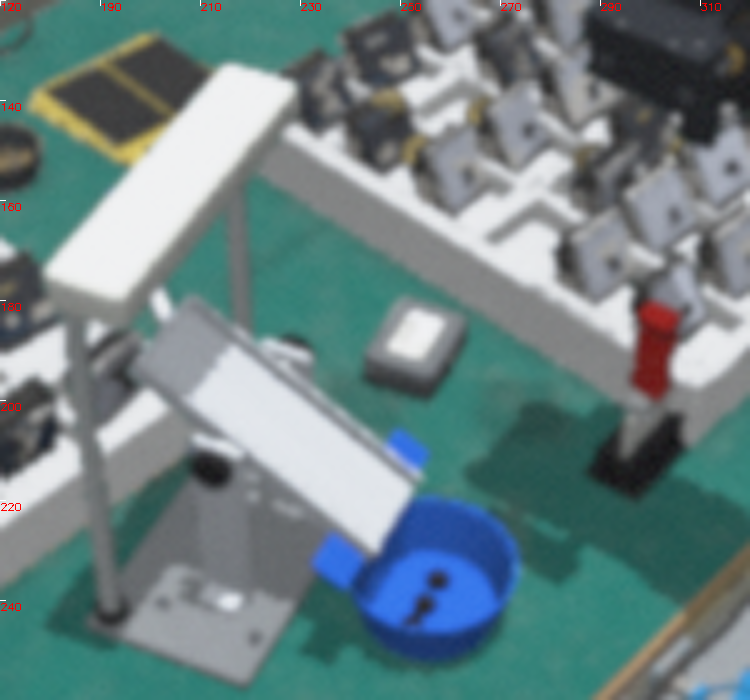

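View pics/t24.png

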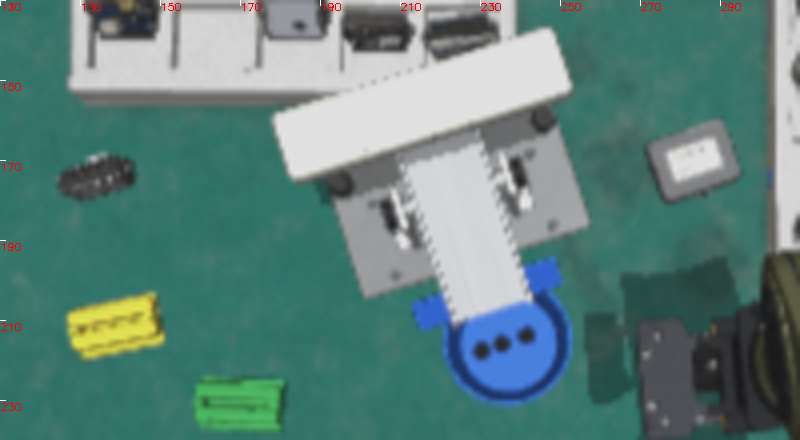

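```bash
python3 - <<'E'
from kin import *
a=cv2.imread('pics/s3.png',0).astype(np.float32);b=cv2.imread('pics/s24.png',0).astype(np.float32)
print(a.shape,b.shape)
def sh(x,y,w,h):
    return cv2.phaseCorrelate(a[y:y+h,x:x+w],b[y:y+h,x:x+w],cv2.createHanningWindow((w,h),cv2.CV_32F))
for n,r in dict(bar=(40,60,260,260),earR=(370,410,70,80),earL=(300,520,70,80),lip=(330,440,100,120),foot=(100,560,60,40)).items():
    (dx,dy),c=sh(*r);print(n,round(dx/5,2),round(dy/5,2),round(c,2))
E
```

```text
(600, 550) (700, 750)
bar -0.0 0.0 0.65
earR -0.0 0.02 0.5
earL -0.01 0.0 0.65
lip 0.02 -0.01 0.34
foot 0.07 -0.03 0.75
```

```bash
python3 - <<'E'
from rig import sign_off
print(sign_off())
E
```

```text
the job is handed in; nothing more can be done
None
```

The job is done and handed in at about 26 s of the 72 s. I pushed the tray down on its right ear to the stop and swept all three pads over the lip into the cup with the scraper. The scraper is back upright in the black holder.

**Last checks:**
- The wrist, scene and top pictures show all three pads on the cup floor, with the cup upright under the lip.
- Comparing the scene picture from just after tipping with the last one, the tray's ears had not moved, to within 0.02 pixel.
- The gripper is open at about 0.28 m height and touches nothing.
- The lens case shows where it was. I did not specifically re-check the tape and camera module, but the arm did not go near either.

**What did not go as intended:**
- The tray reached its stop with a fingertip force peak of about 55 N, more than I meant to apply.
- The scraper's first touch on the tray floor peaked at about 23 N. I backed off at once, and the sweep itself read 4 to 12 N wherever I checked it.
- Seating the scraper in the holder peaked at about 28 N.
- My different position fits for the stand disagreed by up to 4 mm. I used the wrist camera's fit, which matched the tray edges to within one pixel.

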